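# Take the plunger can off its drip stand and prime its pump

### The job

Lift the plunger can by its side handle off the lower deck of the drip stand, where the deck above leaves no room to work the pump, and set it down gently, upright and with its whole base on the black rubber mat. Let go of the handle, then prime the pump: press the plunger down from above, past its light first stop and on through the firm second stage to its end, without ramming it, and let it rise again. Carry the can upright and do not disturb the things on the stand or around it.

Things in the scene. Friction and masses are not known exactly. Their poses are not given: they have to be found in the camera images.
- can: loose round sheet-metal plunger can, 74 mm wide, 93 mm to the shoulder, about 0.4 kg, hidden weight varies. Origin: centre of its underside; z up along its axis. A D-shaped side handle sticks out to its -x. At the start it stands on the stand's lower deck in the seat ring, handle to the stand's open front
- grip (a point): middle of the can's handle grip (can frame: -71, 0, 49 mm); axes as the can's. The grip is a black upright bar 14 mm deep (x), 10 mm wide (y), from z = 22 to 76 mm of the can, with 28 mm clear between it and the can's wall
- cap (a point): top of the dark screw cap (33 mm wide) on the can's axis, 105 mm above its underside. Above it the pump plunger: a flat round head 35 mm wide, 8 mm thick, screwed up or down on a threaded stem, so that its top at rest is anywhere from 26 to 44 mm above this point; that height is not reported: feel for it or look
- stand: drip stand bolted to the bench: two grey sheet-metal decks on four 12 mm tube legs, 212 mm wide (y), 150 mm deep (x from -68 to +82 mm). Origin: on the bench below the middle of the seat; -x is its open front, to the robot. Lower deck top 50 mm up, upper deck top 242 mm up, with a low wire gallery at the sides. Legs at x = -58 and +72 mm, y = +-96 mm
- overhang (a point): middle of the lower front edge of the stand's upper deck (stand frame: -68, 0, 230 mm). The deck hangs over can and plunger and ends almost above the can's grip: a gripper pointing straight down at the grip hits it; one leaning 30 to 45 degrees (fingers pointing down and to the stand's +x) passes in front of it
- seat (a point): middle of the seat on the lower deck, at deck height; round it runs a ring 7 mm high, 80 mm wide inside: lift the can over it, then draw it out to the front
- mat: black ribbed rubber drip mat, 140 x 140 mm, 4 mm thick, stuck to the bench beside the stand, to its left or right. Origin: centre of its underside (its top is at z = 4 mm)
- pump_first (a joint): travel of the plunger in its light first stage, m: 0 at rest, 0.009 at the first stop; its spring takes 2.3 N to start and 5.3 N at the stop
- pump_second (a joint): further travel of the plunger in its firm second stage, m: 0 until 9 N are exceeded, then growing by 1 mm per 1.2 N to 0.005 at 15 N, where it is solid; it should never be pressed with more than 30 N. Both stages return by springs
- vial: amber pin vial with white cap, 40 x 40 x 70 mm, loose on the upper deck of the stand; leave it there. Origin: centre of its underside
- carton: small carton, 50 x 53 x 29 mm, loose on the upper deck of the stand; leave it there. Origin: centre of its underside
- lock_cylinder: brass lock cylinder standing on its face on the bench in front of the stand, 35 mm wide, 64 mm high, loose; leave it. Origin: centre of its underside

How it is judged:
By the outcome, as a careful person would: the job done as asked, in the order asked, and still so for the second after the job is handed in, with the robot touching nothing.
It also fails if it takes over 64 s, if anything falls off the work surface, if the arm or the gripper's body presses on something with over 40 N, if the wrist force passes 120 N, or if a joint passes its speed limit or range.

### The arm

A 7-joint arm with a two-finger parallel gripper is mounted at the origin on a cart in front of the work surface, level with it; the furniture and walls round the work are solid. World frame = base frame: x ahead of the robot, y to its left, z up, the work surface at z = 0. Lengths are in mm, angles in rad, forces in N, time in s.
With the tool pointing down it reaches from about 400 to 925 mm from the base axis. Payload 5.6 kg.
Tool frame: the origin (TCP) lies midway between the tips of the shut fingers; the grasp point (between the pads) lies 19 mm behind it (manip.hold_point_z is the z of the grasp point in the tool frame, in mm); z points along the fingers, y is the direction in which the jaws open and shut (so a half turn about z gives the same grasp; the last joint's range is limited). The gripper opens to 85 mm and grips with 20 to 120 N. Pads are 22 mm wide; open, the fingers measure 114 mm over their backs; the gripper's body (76 mm by 85 mm) begins 54 mm behind the grasp point. The pads swing forward as they close: fully open they stand 13 mm farther back than shut.
Start: joints at [-1.207, 0.468, -0.012, 1.603, 0.006, 1.071, -0.056], TCP at [257.227, 596.944, 231.29] pointing down, gripper open.
Joint ranges: [-2.53, 2.53], [-0.31, 2.02], [-1.57, 1.55], [0.28, 2.44], [-1.29, 4.43], [0.15, 1.84], [-2.92, 2.92]. Speed limits (rad/s): [2.57, 2.57, 3.14, 3.14, 3.14, 3.14, 3.14].

### API

Orientations are given as a 3x3 rotation matrix whose columns are the frame's x, y, z axes.
In Python, from workcell import telemetry, optics, job, models, manip gives the robot as it stands.
- The arm moves only by the tool move_arm, never from a script. Its arguments are lists of equal length, an entry for each row: "offset": the shift along the tool's x, y, z in m, a list of three; "angular": the turn, a rotation vector about the tool's x, y, z in degrees, a list of three; "fingers": the closure, from 0 (fully open) to 1 (shut). In form: {"offset": [[dx, dy, dz], ...], "angular": [[wx, wy, wz], ...], "fingers": [fingers, ...]}. A call has 1 to 12 rows; each row shifts and turns the commanded pose from where the row before left it, along the tool's axes as they then stand; what a row does not reach is not made up. A row lasts 1/8 s, in which the tool goes at most 62.5 mm and 10.7 degrees, less where a joint would pass 70% of its speed; a pose out of reach is approached as far as the arm can. A call with a gripper value outside its range is refused whole. The fingers move at their own pace and stop on an object; "grip_force" is the grip in N (left out, the last holds). Time passes only in rows, so rows that do not move let the fingers close. It gives the time, the measured TCP pose, the force and the opening at its end, in the units of the state.
- telemetry.state(): the state, without advancing time (a new reading comes with each control period).
- optics.get_image(name): name is "scene" or "top" or "wrist"; returns a dict with "image" (480x640x3 uint8, blue, green, red), "fx", "fy", "cx", "cy" (pixels), "D" ([k1, k2, p1, p2, k3] as OpenCV has them; the pictures are not rectified), "T" (4x4, takes a point from camera to world coordinates); the wrist camera has in their place "T_tool_cam" (4x4, takes a point from camera to tool coordinates, whose origin is the TCP and whose axes are the flange's). Camera axes: x right, y down, z forward; pixel columns grow to the right and rows downward; lengths in mm; the calibration is good to about 2 mm. A picture is of the moment at which its call begins: read the wrist's pose just before it. There is no depth.
- job.sign_off(): hands the job in, once; it reports no verdict.
Trained networks look in a picture, given as the dict that the camera call returned (one of the last four; its "shot" number tells which), for a name from the list of things; names that differ only in an ending like _2 or _b are one class to them, and where a whole thing is asked for, a point or a joint stands for the part that bears it (a point fixed in the world has none). Each returns a list of dicts, best first, with "conf" (0 to 1); they miss things now and then, are a little off and sometimes report something else, mostly with a low value. They report only what shows in the picture. A call takes as long as a camera call.
- models.outline_of(name, picture): "mask" (480x640 bool, what is visible of it) and "at" ([column, row] in pixels, amid what is visible of it).
The state is a dict: "time": time; "q": joint angles; "qvel": joint speeds; "effort": joint torques, N m; "eef_pos": TCP position; "tool_rot": TCP orientation; "contact_force": force on the tool from outside, world axes, zero at the start; "wrist_torque": the same for the moment, N m; "gripper_width": finger opening in mm.
Only numpy, scipy, OpenCV 4.12 (cv2) and the standard library are available. Lean on these libraries where they do the work, as an engineer would, in place of code of your own. Each camera call takes 0.05 s, during which the arm holds its last target.

## Working session

There is one attempt and no reset: what is moved stays moved. The work goes in short steps, Python scripts to look and compute and a tool call to move; the robot and the scene stay as the last step left them, time stands still between calls to the robot, and variables do not carry over. Pictures are saved under pics/ and viewed, and the job is handed in when it is done.

Besides the shell and the picture viewer there is one more tool, called after "Call:" as a command line: name --argument value ..., lists and objects as JSON in quotes. move_arm: Moves the arm, as the interface text tells. Its arguments: {"type":"object","properties":{"offset":{"type":"array"},"angular":{"type":"array"},"fingers":{"type":"array"},"grip_force":{"type":"number"}},"required":["offset","angular","fingers"]}

```bash
ls; mkdir -p pics; python3 - <<'E'
from workcell import telemetry, optics, models, manip
import cv2,pickle
print(manip.hold_point_z)
s=telemetry.state();print({k:s[k] for k in s})
P={}
for n in ("scene","top"):
    p=optics.get_image(n);P[n]=p;cv2.imwrite(f"pics/{n}0.png",p["image"])
    print(n,p["fx"],p["fy"],p["cx"],p["cy"],p["D"],p["T"])
    for t in ("can","stand","mat","vial","carton","lock_cylinder","grip","cap"):
        r=models.outline_of(t,p)
        print(t,[(round(x["conf"],2),x["at"],int(x["mask"].sum())) for x in r[:2]])
        P[n+t]=r
pickle.dump(P,open("p0.pkl","wb"))
E
```

```text
pics
-18.700000000000003
{'time': 0.0, 'q': array([-1.20702691,  0.46838309, -0.01158165,  1.6036507 ,  0.00597226,
        1.07142484, -0.05631989]), 'qvel': array([ 0.0004205 , -0.00037554,  0.00248602, -0.0005128 ,  0.0005135 ,
        0.00046844,  0.00069077]), 'effort': array([ 4.65243756e-04, -5.32392704e+01,  2.17225053e-02, -2.51305407e+01,
        1.14549341e-02,  7.81510666e-03,  1.21443642e-05]), 'eef_pos': array([257.008304  , 596.39988425, 230.32328318]), 'tool_rot': array([[-9.18357942e-01,  3.95750307e-01, -6.20223007e-04],
       [ 3.95750777e-01,  9.18356332e-01, -1.72327787e-03],
       [-1.12402021e-04, -1.82803965e-03, -9.99998323e-01]]), 'contact_force': array([-0.48105031,  0.18494797, -0.36821058]), 'wrist_torque': array([ 9.02671523e-03, -4.94538884e-02, -5.56302004e-05]), 'gripper_width': 85.54125265914638}
scene 581.0256161329156 581.0256161329156 307.3102140343297 243.14074442479506 [0.03556153 0.         0.         0.         0.        ] [[ 9.80344635e-01 -1.45980465e-01  1.32718127e-01  4.54010465e+02]
 [-1.96884427e-01 -7.67126669e-01  6.10535172e-01 -4.
[... 499 characters left out ...]
987 243.68243987994188 [-0.08922523  0.          0.          0.          0.        ] [[ 3.59677851e-01 -8.68909127e-01  3.40042310e-01  2.68310241e+02]
 [-9.33075305e-01 -3.35537206e-01  1.29557936e-01  7.15856583e+01]
 [ 1.52277295e-03 -3.63884202e-01 -9.31442950e-01  1.03402955e+03]
 [ 0.00000000e+00  0.00000000e+00  0.00000000e+00  1.00000000e+00]]
can [(0.67, [316.4, 232.3], 642)]
stand [(0.83, [302.8, 204.8], 9545), (0.48, [297.0, 339.0], 246)]
mat [(0.93, [415.9, 299.5], 3954)]
vial [(0.7, [280.7, 163.3], 640), (0.56, [334.5, 177.3], 881)]
carton [(0.75, [336.5, 178.2], 814)]
lock_cylinder [(0.5, [297.5, 336.1], 226)]
grip [(0.59, [309.3, 229.8], 681)]
cap [(0.65, [315.4, 230.4], 657)]
```

View pics/scene0.png

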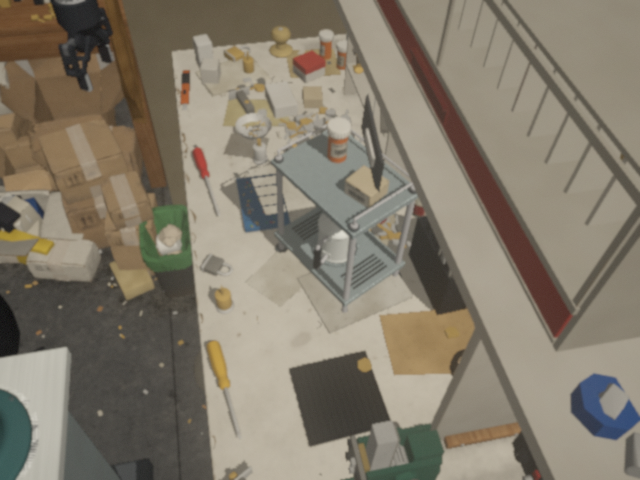

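View pics/top0.png

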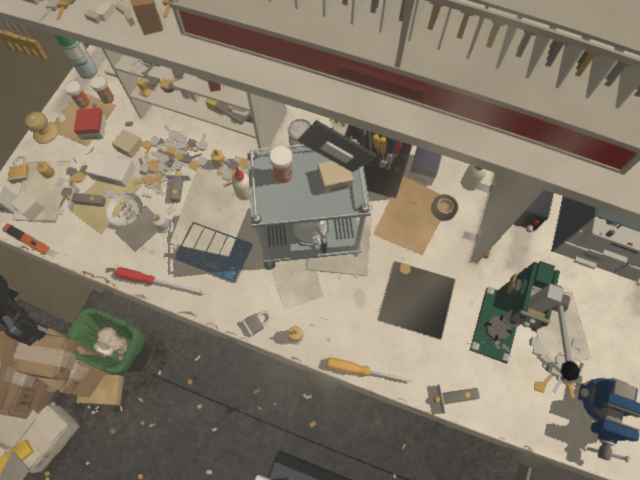

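```bash
python3 - <<'E'
import cv2,pickle
P=pickle.load(open("p0.pkl","rb"))
a=P["scene"]["image"][95:325,200:440];cv2.imwrite("pics/s_z.png",cv2.resize(a,None,fx=2.6,fy=2.6,interpolation=cv2.INTER_CUBIC))
a=P["top"]["image"][110:350,230:470];cv2.imwrite("pics/t_z.png",cv2.resize(a,None,fx=2.5,fy=2.5,interpolation=cv2.INTER_CUBIC))
E
```

```text
(no output)
```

View pics/s_z.png

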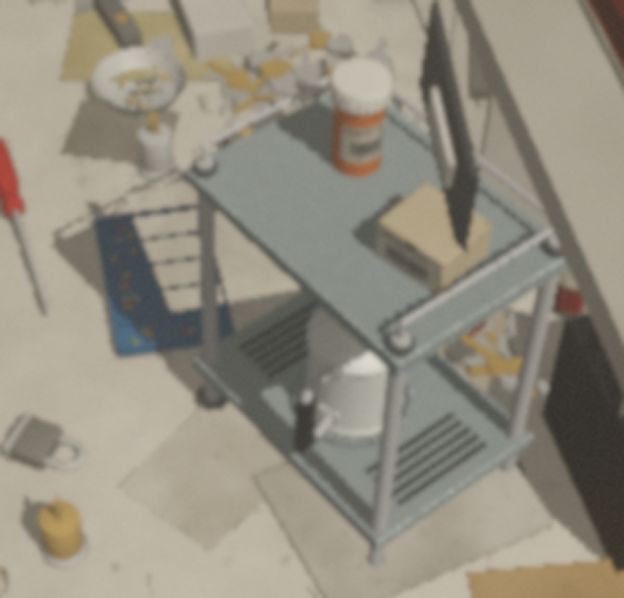

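View pics/t_z.png

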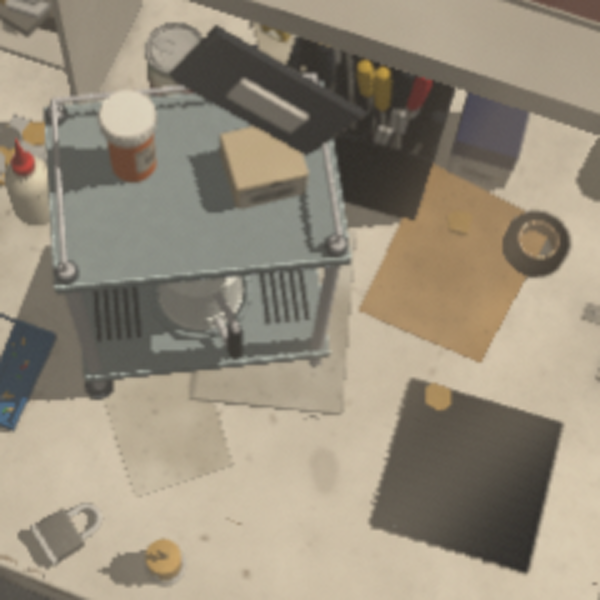

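```bash
cat > h.py <<'E'
import numpy as np,cv2,pickle
from scipy.optimize import least_squares
def K(p): return np.array([[p["fx"],0,p["cx"]],[0,p["fy"],p["cy"]],[0,0,1.]])
def proj(p,X,T=None):
    T=np.array(p["T"]) if T is None else T; R=T[:3,:3]; t=T[:3,3]
    rv=cv2.Rodrigues(R.T)[0]; tv=-R.T@t
    return cv2.projectPoints(np.atleast_2d(np.array(X,float)),rv,tv,K(p),np.array(p["D"],float))[0][:,0]
def ray(p,uv,T=None):
    T=np.array(p["T"]) if T is None else T
    u=cv2.undistortPoints(np.array(uv,float).reshape(-1,1,2),K(p),np.array(p["D"],float))[:,0]
    d=np.c_[u,np.ones(len(u))]@T[:3,:3].T
    return T[:3,3],d
def onz(p,uv,z,T=None):
    o,d=ray(p,uv,T); return o+d*((z-o[2])/d[:,2])[:,None]
def pose(x,y,a,L):
    L=np.atleast_2d(np.array(L,float)); c,s=np.cos(a),np.sin(a)
    return np.c_[x+c*L[:,0]-s*L[:,1],y+s*L[:,0]+c*L[:,1],L[:,2]]
E
python3 - <<'E'
from h import *
P=pickle.load(open("p0.pkl","rb"))
S,T=P["scene"],P["top"]
zs=lambda u,v:(200+u/2.6,95+v/2.6)
zt=lambda u,v:(230+u/2.5,110+v/2.5)
L=[[-68,106,242],[-68,-106,242],[-68,106,50],[-68,-106,50]]
us=np.array([zs(185,172),zs(395,362),zs(195,362),zs(375,545)])
ut=np.array([zt(50,288),zt(352,258),zt(85,380),zt(328,357)])
f=lambda q:np.r_[(proj(S,pose(*q,L))-us).ravel(),(proj(T,pose(*q,L))-ut).ravel()]
r=least_squares(f,[650,50,0],x_scale=[100,100,.1],loss="soft_l1");print(r.x,f(r.x).reshape(2,-1,2).round(1))
um=[zt(413,380),zt(562,424),zt(527,572),zt(371,525)]
M=onz(T,um,4);print(M.round(1),M.mean(0))
for p,n in((T,"top"),(S,"scene")):
    m=P[n+"mat"][0]["mask"].astype(np.uint8)
    c,_=cv2.findContours(m,0,1);c=max(c,key=cv2.contourArea)[:,0]
    w=onz(p,c,4)[:,:2].astype(np.float32);rr=cv2.minAreaRect(w);print(n,rr)
    cc,_=cv2.findContours(P[n+"lock_cylinder"][0]["mask"].astype(np.uint8),0,1)
    print(onz(p,[P[n+"lock_cylinder"][0]["at"]],30))
    for t,z in (("vial",280),("carton",257)):
        print(t,onz(p,[P[n+t][0]["at"]],z))
# can grip black bar
print("grip",onz(S,[zs(303,422)],99),onz(T,[zt(234,337)],110))
E
```

```text
[6.53607351e+02 2.44675904e+02 4.68058358e-01] [[[-0.4 -1.9]
  [ 0.5  1.4]
  [-0.7 -2.6]
  [ 0.3 -0.6]]

 [[ 1.3  0.4]
  [-0.1  1.5]
  [-0.9 -0.4]
  [ 1.  -0.5]]]
[[662.9  45.2   4. ]
 [671.2 -91.    4. ]
 [534.2 -98.6   4. ]
 [525.4  38.1   4. ]] [598.43462065 -26.54910431   4.        ]
top ((599.760986328125, -26.008743286132812), (141.2350616455078, 141.2400665283203), 2.5137367248535156)
[[427.4643697 183.1733766  30.       ]]
vial [[660.17412579 297.91089183 280.        ]]
carton [[679.77034966 199.26540564 257.        ]]
scene ((597.7501831054688, -26.263816833496094), (142.0944366455078, 143.57644653320312), 3.6358799934387207)
[[425.95075152 181.8807143   30.        ]]
vial [[652.5718606  296.06427943 280.        ]]
carton [[677.44885567 204.63903192 257.        ]]
grip [[604.36677723 194.88940796  99.        ]] [[605.21010012 194.51658332 110.        ]]
```

```bash
cat >> h.py <<'E'
from scipy.spatial.transform import Rotation as Ro
def toolR(psi,tilt,sgn=1):
    z=np.array([np.sin(tilt)*np.cos(psi),np.sin(tilt)*np.sin(psi),-np.cos(tilt)])
    y=sgn*np.array([-np.sin(psi),np.cos(psi),0]); x=np.cross(y,z)
    return np.c_[x,y,z]
def plan(p0,R0,p1,R1,n):
    w=Ro.from_matrix(R0.T@R1).as_rotvec(); a=np.degrees(w)/n; a=a.round(2)
    R=Ro.from_matrix(R0);rows=[];p=np.array(p0,float)
    for k in range(n):
        d=(np.array(p1)-p)/(n-k); o=(R.inv().apply(d)/1000).round(4)
        rows.append(o.tolist()); p=p+R.apply(o*1000); R=R*Ro.from_rotvec(np.radians(a))
    print("rows",n,"offset",rows,"\nangular",a.tolist(),"tot",np.degrees(np.linalg.norm(w)).round(1),"end",p.round(1))
    return p,R.as_matrix()
E
python3 - <<'E'
from h import *
from workcell import telemetry
s=telemetry.state();p=s["eef_pos"];R=s["tool_rot"]
for sg in(1,-1):
    R1=toolR(np.radians(45),0.0001,sg)
    plan(p,R,[410,150,320],R1,12)
    R2=toolR(np.radians(45),np.radians(40),sg); plan([410,150,320],R1,[546,136,199],R2,6)
E
```

```text
rows 12 offset [[-0.0264, -0.0292, -0.0074], [-0.0234, -0.0316, -0.0074], [-0.0202, -0.0338, -0.0074], [-0.0167, -0.0356, -0.0074], [-0.0131, -0.0371, -0.0074], [-0.0093, -0.0382, -0.0074], [-0.0055, -0.039, -0.0074], [-0.0016, -0.0393, -0.0074], [0.0023, -0.0393, -0.0074], [0.0062, -0.0389, -0.0074], [0.01, -0.0381, -0.0073], [0.0137, -0.037, -0.0074]] 
angular [-0.0, -0.0, -5.69] tot 68.3 end [410. 150. 320.]
rows 6 offset [[-0.0144, -0.0177, 0.0202], [-0.0119, -0.0177, 0.0217], [-0.0093, -0.0177, 0.0229], [-0.0066, -0.0177, 0.0239], [-0.0038, -0.0176, 0.0245], [-0.001, -0.0177, 0.0247]] 
angular [0.0, -6.67, -0.0] tot 40.0 end [546. 136. 199.]
rows 12 offset [[-0.0264, -0.0292, -0.0074], [-0.0308, -0.0245, -0.0074], [-0.0344, -0.0192, -0.0074], [-0.037, -0.0134, -0.0074], [-0.0387, -0.0072, -0.0074], [-0.0393, -0.0009, -0.0074], [-0.039, 0.0055, -0.0074], [-0.0376, 0.0118, -0.0074], [-0.0352, 0.0177, -0.0074], [-0.0318, 0.0231, -0.0074], [-0.0277, 0.028, -0.0073], [-0.0228, 0.032, -0.0074]] 
angular [-0.0, 0.0, 9.31] tot 111.7 end [410. 150. 320.]
rows 6 offset [[0.0144, 0.0177, 0.0202], [0.0119, 0.0177, 0.0217], [0.0093, 0.0177, 0.0229], [0.0066, 0.0177, 0.0239], [0.0038, 0.0176, 0.0245], [0.001, 0.0177, 0.0247]] 
angular [-0.0, 6.67, -0.0] tot 40.0 end [546. 136. 199.]
```

Call:
move_arm --offset '[[-0.0264,-0.0292,-0.0074],[-0.0308,-0.0245,-0.0074],[-0.0344,-0.0192,-0.0074],[-0.037,-0.0134,-0.0074],[-0.0387,-0.0072,-0.0074],[-0.0393,-0.0009,-0.0074],[-0.039,0.0055,-0.0074],[-0.0376,0.0118,-0.0074],[-0.0352,0.0177,-0.0074],[-0.0318,0.0231,-0.0074],[-0.0277,0.028,-0.0073],[-0.0228,0.032,-0.0074]]' --angular '[[0,0,9.31],[0,0,9.31],[0,0,9.31],[0,0,9.31],[0,0,9.31],[0,0,9.31],[0,0,9.31],[0,0,9.31],[0,0,9.31],[0,0,9.31],[0,0,9.31],[0,0,9.31]]' --fingers '[0,0,0,0,0,0,0,0,0,0,0,0]'

```text
time: 2.4
eef_pos: [410.3, 148.8, 320.5]
tool_rot: [[0.711, 0.703, 0.001], [0.703, -0.711, 0.001], [0.001, -0.0, -1.0]]
contact_force: [0.1, 0.6, -0.2]
gripper_width: 85.5
```

Call:
move_arm --offset '[[0.0144,0.0177,0.0202],[0.0119,0.0177,0.0217],[0.0093,0.0177,0.0229],[0.0066,0.0177,0.0239],[0.0038,0.0176,0.0245],[0.001,0.0177,0.0247],[0,0,0],[0,0,0]]' --angular '[[0,6.67,0],[0,6.67,0],[0,6.67,0],[0,6.67,0],[0,6.67,0],[0,6.67,0],[0,0,0],[0,0,0]]' --fingers '[0,0,0,0,0,0,0,0]'

```text
time: 3.4
eef_pos: [519.4, 146.4, 217.1]
tool_rot: [[0.586, 0.72, 0.372], [0.589, -0.693, 0.415], [0.557, -0.024, -0.83]]
contact_force: [0.3, -0.3, 0.2]
gripper_width: 85.3
```

```bash
cat > look.py <<'E'
from h import *
import sys
from workcell import telemetry, optics, models
s=telemetry.state();print("t",s["time"],"p",s["eef_pos"].round(1),"q",s["q"].round(2),"F",s["contact_force"].round(1),"w",round(s["gripper_width"],1));print(s["tool_rot"].round(3))
tag=sys.argv[1]
D={"s":s}
for n in sys.argv[2:]:
    p=optics.get_image(n);D[n]=p;cv2.imwrite(f"pics/{n}{tag}.png",p["image"])
pickle.dump(D,open(f"d{tag}.pkl","wb"))
E
python3 look.py 1 wrist
```

```text
t 3.4 p [519.4 146.4 217.1] q [-0.63  0.15  0.56  2.26 -1.06  0.54  0.01] F [ 0.3 -0.3  0.2] w 85.3
[[ 0.586  0.72   0.372]
 [ 0.589 -0.693  0.415]
 [ 0.557 -0.024 -0.83 ]]
```

View pics/wrist1.png

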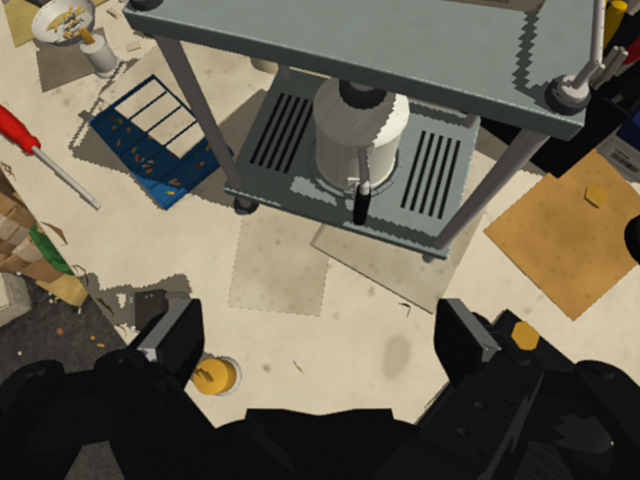

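```bash
python3 - <<'E'
from h import *
D=pickle.load(open("d1.pkl","rb"))
a=D["wrist"]["image"][60:260,220:500];cv2.imwrite("pics/w1z.png",cv2.resize(a,None,fx=2.8,fy=2.8,interpolation=cv2.INTER_CUBIC))
E
```

```text
(no output)
```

View pics/w1z.png

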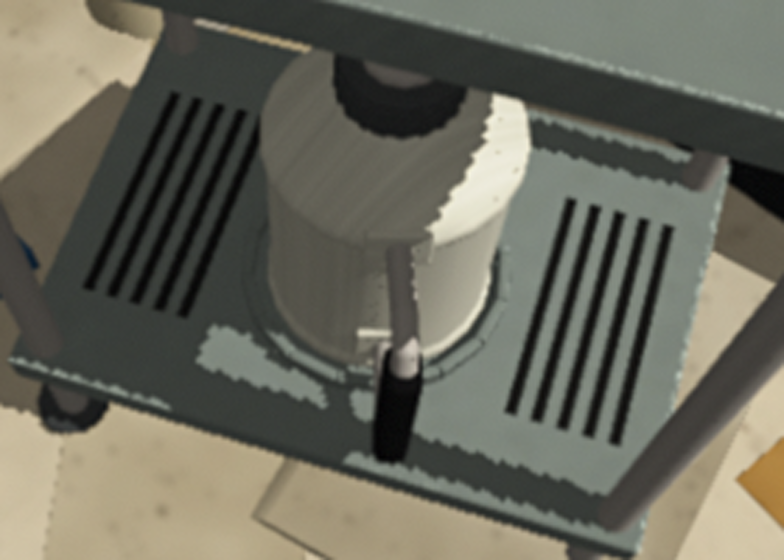

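```bash
python3 - <<'E'
from h import *
P=pickle.load(open("p0.pkl","rb"));D=pickle.load(open("d1.pkl","rb"))
S,T,W=P["scene"],P["top"],D["wrist"]
s=D["s"];Tt=np.eye(4);Tt[:3,:3]=s["tool_rot"];Tt[:3,3]=s["eef_pos"];TW=Tt@np.array(W["T_tool_cam"])
print(np.array(W["T_tool_cam"]).round(2),W["fx"])
zs=lambda u,v:(200+u/2.6,95+v/2.6)
zt=lambda u,v:(230+u/2.5,110+v/2.5)
zw=lambda u,v:(220+u/2.8,60+v/2.8)
L=[[-71,0,76+50],[-71,0,22+50]]
us=np.array([zs(303,395),zs(303,449)]);ut=np.array([zt(233,322),zt(236,354)]);uw=np.array([zw(402,360),zw(391,456)])
V=((S,us,None),(T,ut,None),(W,uw,TW))
f=lambda q:np.r_[tuple((proj(p,pose(*q,L),t)-u).ravel() for p,u,t in V)]
for c in (V,V[:2],V[2:]):
    g=lambda q:np.r_[tuple((proj(p,pose(*q,L),t)-u).ravel() for p,u,t in c)] if len(c)>1 else np.r_[(proj(c[0][0],pose(*q,L),c[0][2])-c[0][1]).ravel(),(q[0]-653.6)*.3,(q[1]-244.7)*.3]
    r=least_squares(g,[653,245,.7],x_scale=[100,100,.1]);print(r.x,pose(*r.x,[[-71,0,99]]).round(1),r.fun.round(1))
q=r.x
# shoulder extent in wrist for stand seat centre
for c in ([653.6,244.7],):
    a=np.linspace(0,6.283,60);C=np.c_[c[0]+37*np.cos(a),c[1]+37*np.sin(a),np.full(60,143)]
    uv=proj(W,C,TW);print("shoulder",uv.min(0),uv.max(0),"obs x",zw(260,0)[0],zw(530,0)[0])
    ang=proj(W,[[c[0],c[1],155]],TW);print("cap",ang,"obs approx",zw(399,90))
# stand in wrist
L2=[[-68,106,50],[-68,-106,50],[-68,-106,242]]
print(proj(W,pose(653.6,244.7,.468,L2),TW).round(0))
E
```

```text
[[  -0.     -0.96   -0.26   66.24]
 [   1.     -0.      0.      0.92]
 [  -0.     -0.26    0.96 -142.08]
 [   0.      0.      0.      1.  ]] 389.99630952299765
[633.51992627 258.47645218   1.17498186] [[606.1 193.   99. ]] [ 1.6  1.7  0.8 -0.7  1.3  2.9 -0.1 -0.4  0.2  2.3 -1.5 -3.5]
[6.74660293e+02 2.12874915e+02 2.55088591e-01] [[606. 195.  99.]] [ 1.3  0.9  0.5 -1.6  0.4  2.7 -1.  -0.6]
[653.89508799 245.02536349   0.83415451] [[606.2 192.4  99. ]] [ 0.8  2.7 -1.  -3.1  0.1  0.1]
shoulder [307.74988795  52.06453601] [411.20968088 135.96117176] obs x 312.8571428571429 409.28571428571433
cap [[360.62385149  80.22357174]] obs approx (362.5, 92.14285714285714)
[[220. 188.]
 [446. 260.]
 [581. 129.]]
```

```bash
cat > go.py <<'E'
from h import *
import sys
from workcell import telemetry
# psi tilt back n  (grasp point target g)
psi,tilt,back,n=[float(v) for v in sys.argv[1:5]]; g=[float(v) for v in sys.argv[5:8]]
s=telemetry.state();R1=toolR(np.radians(psi),np.radians(tilt),-1)
plan(s["eef_pos"],s["tool_rot"],np.array(g)+(18.7-back)*R1[:,2],R1,int(n))
E
python3 go.py 46 45 130 4 606 193 99
```

```text
rows 4 offset [[-0.0024, 0.0078, 0.0101], [-0.0029, 0.0077, 0.01], [-0.0035, 0.0076, 0.0099], [-0.0039, 0.0076, 0.0098]] 
angular [-0.28, 2.78, -0.19] tot 11.2 end [551.3 136.4 177.7]
```

Call:
move_arm --offset '[[-0.0024,0.0078,0.0101],[-0.0029,0.0077,0.01],[-0.0035,0.0076,0.0099],[-0.0039,0.0076,0.0098],[0,0,0]]' --angular '[[-0.28,2.78,-0.19],[-0.28,2.78,-0.19],[-0.28,2.78,-0.19],[-0.28,2.78,-0.19],[0,0,0]]' --fingers '[0.3,0.3,0.3,0.3,0.3]'

```text
time: 4.08
eef_pos: [532.9, 133.1, 175.0]
tool_rot: [[0.556, 0.722, 0.412], [0.57, -0.692, 0.443], [0.605, -0.012, -0.796]]
contact_force: [-0.7, -0.4, 1.1]
gripper_width: 59.5
```

```bash
python3 look.py 2 wrist; python3 go.py 46 45 130 4 606 193 99;python3 go.py 46 45 60 4 606 193 99
```

```text
t 4.075 p [532.9 133.1 175. ] q [ 0.11  0.26 -0.2   2.26 -1.28  0.39  0.32] F [-0.7 -0.4  1.1] w 59.5
[[ 0.556  0.722  0.412]
 [ 0.57  -0.692  0.443]
 [ 0.605 -0.012 -0.796]]
rows 4 offset [[0.0034, 0.0027, 0.0017], [0.0033, 0.0028, 0.0019], [0.0032, 0.0027, 0.0019], [0.0031, 0.0028, 0.0021]] 
angular [-0.16, 1.95, -0.06] tot 7.8 end [551.3 136.3 177.7]
rows 4 offset [[0.0057, 0.0029, 0.0191], [0.0051, 0.0029, 0.0192], [0.0044, 0.0028, 0.0194], [0.0038, 0.0028, 0.0196]] 
angular [-0.16, 1.95, -0.06] tot 7.8 end [585.7 172.  128.2]
```

View pics/wrist2.png

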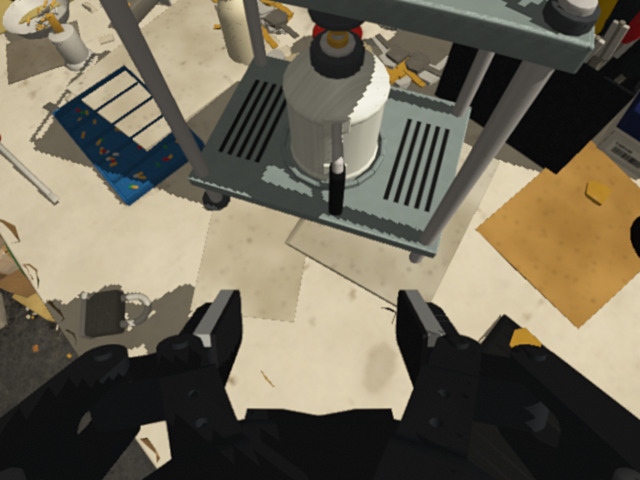

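Call:
move_arm --offset '[[0.0057,0.0029,0.0191],[0.0051,0.0029,0.0192],[0.0044,0.0028,0.0194],[0,0,0],[0,0,0]]' --angular '[[-0.16,1.5,-0.06],[-0.16,1.5,-0.06],[-0.16,1.5,-0.06],[0,0,0],[0,0,0]]' --fingers '[0.3,0.3,0.3,0.3,0.3]'

```text
time: 4.75
eef_pos: [569.2, 157.5, 145.2]
tool_rot: [[0.527, 0.731, 0.433], [0.554, -0.682, 0.476], [0.644, -0.011, -0.765]]
contact_force: [0.3, 0.6, -0.7]
gripper_width: 59.9
```

```bash
python3 look.py 3 wrist; python3 go.py 46 42 60 4 606 193 99
```

```text
t 4.75 p [569.2 157.5 145.2] q [ 0.53  0.5  -0.74  2.19 -1.29  0.15  0.44] F [ 0.3  0.6 -0.7] w 59.9
[[ 0.527  0.731  0.433]
 [ 0.554 -0.682  0.476]
 [ 0.644 -0.011 -0.765]]
rows 4 offset [[0.002, 0.0006, 0.0068], [0.0019, 0.0006, 0.0068], [0.0018, 0.0005, 0.0068], [0.0018, 0.0005, 0.0069]] 
angular [-0.27, 0.47, 0.09] tot 2.2 end [586.8 173.1 129.7]
```

View pics/wrist3.png

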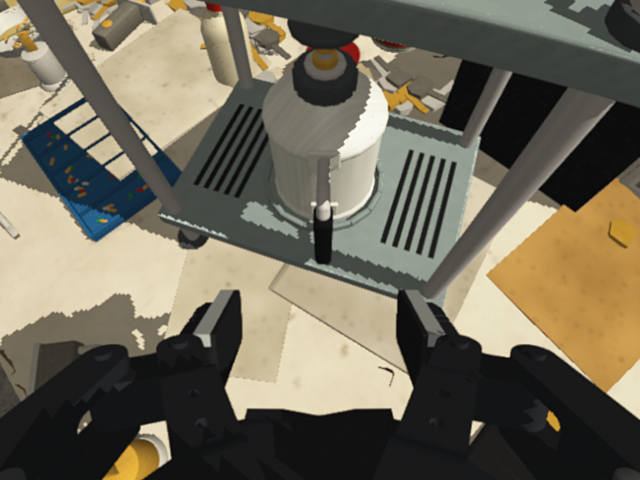

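```bash
cat > kin.py <<'E'
from h import *
sg=np.array([-1,1,-1,1,-1,1,-1.])
def fk(q,k,sg):
    # k: bx,by,d1,off2y, d3, a3, d5, a5, d7, a6, baseyaw, tool yaw
    bx,by,d1,d3,a3,d5,a6,d7,byaw,tyaw,lat1,lat2,lat3=k
    R=Ro.from_euler('z',byaw+sg[0]*q[0]);p=np.array([bx,by,d1])
    p=p+R.apply([0,lat1,0]);R=R*Ro.from_euler('y',sg[1]*q[1]);
    p=p+R.apply([a3,lat2,d3]);R=R*Ro.from_euler('z',sg[2]*q[2])*Ro.from_euler('y',sg[3]*q[3])
    p=p+R.apply([-a3*0,lat3,0])
    p=p+R.apply([a6*0,0,d5]);R=R*Ro.from_euler('z',sg[4]*q[4])*Ro.from_euler('y',sg[5]*q[5])
    p=p+R.apply([a6,0,d7]);R=R*Ro.from_euler('z',sg[6]*q[6]+tyaw)
    return p,R
E
python3 - <<'E'
from kin import *
from workcell import telemetry
ds=[]
P0=dict(q=np.array([-1.20702691,  0.46838309, -0.01158165,  1.6036507 ,  0.00597226,1.07142484, -0.05631989]),p=np.array([257.008304  , 596.39988425, 230.32328318]),R=np.array([[-9.18357942e-01,  3.95750307e-01, -6.20223007e-04],[ 3.95750777e-01,  9.18356332e-01, -1.72327787e-03],[-1.12402021e-04, -1.82803965e-03, -9.99998323e-01]]))
ds.append(P0)
for i in (1,2,3):
    s=pickle.load(open(f"d{i}.pkl","rb"))["s"];ds.append(dict(q=s["q"],p=s["eef_pos"],R=s["tool_rot"]))
pickle.dump(ds,open("ds.pkl","wb"))
import itertools
res=[]
for c in itertools.product([1,-1],repeat=4):
    sg=[c[0],1,c[1],1,c[2],1,c[3]]
    def f(k):
        o=[]
        for d in ds:
            p,R=fk(d["q"],k,sg);o+=list(p-d["p"]);o+=list((R.as_matrix()-d["R"]).ravel()*200)
        return np.array(o)
    for ty in (0,1.57,3.14,-1.57):
        r=least_squares(f,[0,0,300,400,0,400,0,200,0,ty,0,0,0],x_scale=[100]*8+[1,1]+[100]*3)
        res.append((r.cost,sg,r.x.round(2),r.fun))
res.sort(key=lambda t:t[0])
for t in res[:3]:print(t[0],t[1],t[2])
print(res[0][3].reshape(-1,12).round(1))
E
```

```text
5.037258298708204e-05 [-1, 1, -1, 1, -1, 1, -1] [ 4.20000e-01  2.80000e-01  3.05180e+02  5.20320e+02 -1.00000e-01
  4.72370e+02  1.10000e-01  3.12200e+02  0.00000e+00  1.57000e+00
 -1.89456e+03  1.86568e+03 -4.29000e+00]
5.0372583013965296e-05 [-1, 1, -1, 1, -1, 1, -1] [ 4.20000e-01  2.80000e-01  3.05180e+02  5.20320e+02 -1.00000e-01
  4.72370e+02  1.10000e-01  3.12200e+02  0.00000e+00  1.57000e+00
  7.69351e+03 -7.72239e+03 -4.29000e+00]
5.037258306238959e-05 [-1, 1, -1, 1, -1, 1, -1] [ 4.20000e-01  2.80000e-01  3.05180e+02  5.20320e+02 -1.00000e-01
  4.72370e+02  1.10000e-01  3.12200e+02  0.00000e+00  1.57000e+00
  4.10556e+03 -4.13443e+03 -4.29000e+00]
[[ 0.  0. -0. -0. -0.  0. -0.  0. -0. -0. -0.  0.]
 [-0.  0. -0.  0.  0. -0. -0.  0.  0. -0. -0. -0.]
 [ 0. -0.  0.  0.  0. -0. -0.  0.  0. -0. -0. -0.]
 [-0.  0.  0.  0.  0. -0. -0.  0.  0. -0. -0.  0.]]
```

```bash
cat >> kin.py <<'E'
KP=[.42,.28,305.18,520.32,-.1,472.37,.11,312.2,0,np.pi/2,0,-28.88,-4.29]
SG=[-1,1,-1,1,-1,1,-1]
LO=np.array([-2.53,-.31,-1.57,.28,-1.29,.15,-2.92]);HI=np.array([2.53,2.02,1.55,2.44,4.43,1.84,2.92])
FK=lambda q:fk(q,KP,SG)
def ik(p1,R1,q0,m=.03,w=0.003):
    def f(q):
        p,R=FK(q);return np.r_[(p-p1)/100,(Ro.from_matrix(R1.T)*R).as_rotvec(),w*(q-q0)]
    q0=np.clip(q0,LO+m,HI-m)
    r=least_squares(f,q0,bounds=(LO+m-1e-6,HI-m+1e-6),max_nfev=200)
    return r.x,np.abs(r.fun[:6]).max()
E
python3 - <<'E'
from kin import *
for d in pickle.load(open("ds.pkl","rb")): p,R=FK(d["q"]);print((p-d["p"]).round(2))
rng=np.random.default_rng(0)
g=np.array([606,193,99.])
for sgn in(-1,1):
  for psi in (47,40,33,27):
    for tilt in (32,37,42,45):
        R1=toolR(np.radians(psi),np.radians(tilt),sgn);out=[]
        for back in (0,110):
            best=[]
            for k in range(25):
                q,e=ik(g+(18.7-back)*R1[:,2],R1,rng.uniform(LO,HI),w=0)
                if e<2e-3:best.append((np.minimum(q-LO,HI-q).min(),q))
            if best: b=max(best,key=lambda t:t[0]);out.append((len(best),b[0].round(2),b[1].round(2).tolist()))
            else: out.append(None)
        print(sgn,psi,tilt,out)
E
```

```text
[ 0.01 -0.01 -0.  ]
[-0.   -0.01 -0.  ]
[ 0.01 -0.01  0.  ]
[-0.   -0.01  0.  ]
-1 47 32 [(17, np.float64(0.26), [0.6, 0.89, -1.1, 2.02, 1.38, 0.41, -2.1]), (12, np.float64(0.29), [0.83, 0.72, -1.28, 2.08, 0.94, 0.45, -1.72])]
-1 47 37 [(8, np.float64(0.22), [0.65, 0.94, -1.13, 2.06, 1.63, 0.37, -2.29]), (20, np.float64(0.2), [0.9, 0.76, -1.3, 2.14, 1.1, 0.35, -1.83])]
-1 47 42 [(16, np.float64(0.22), [-1.1, 1.14, 1.3, 2.2, 4.21, 1.39, 0.49]), (3, np.float64(0.06), [0.93, 0.75, -1.25, 2.19, 1.27, 0.21, -1.95])]
-1 47 45 [(16, np.float64(0.26), [-0.04, 0.58, -0.15, 2.16, 4.17, 0.45, 1.14]), (7, np.float64(0.04), [0.96, 0.81, -1.27, 2.22, 1.57, 0.19, -2.2])]
-1 40 32 [(13, np.float64(0.21), [0.69, 1.15, -1.36, 2.04, 1.68, 0.76, -2.36]), (15, np.float64(0.21), [-0.38, 0.28, 0.21, 2.18, -1.07, 0.36, -0.11])]
-1 40 37 [(14, np.float64(0.25), [0.71, 1.12, -1.32, 2.09, 1.83, 0.65, -2.49]), (17, np.float64(0.16), [0.84, 0.67, -1.25, 2.18, 1.31, 0.31, -2.2])]
-1 40 42 [(16, np.float64(0.25), [-0.26, 0.55, 0.06, 2.19, 4.06, 0.43, 1.05]), (15, np.float64(0.18), [0.92, 0.78, -1.32, 2.24, 1.73, 0
[... 2969 characters left out ...]
[0.63, 0.97, -1.13, 2.18, 2.34, 0.55, -0.02]), (14, np.float64(0.12), [0.92, 0.89, -1.41, 2.32, 2.05, 0.55, 0.23])]
1 27 32 [(16, np.float64(0.36), [0.52, 0.87, -1.11, 2.08, 1.74, 0.59, 0.32]), (14, np.float64(0.28), [0.69, 0.59, -1.22, 2.16, 1.33, 0.47, 0.59])]
1 27 37 [(19, np.float64(0.31), [0.55, 0.91, -1.13, 2.13, 1.97, 0.6, 0.13]), (13, np.float64(0.21), [0.78, 0.7, -1.33, 2.23, 1.67, 0.54, 0.32])]
1 27 42 [(21, np.float64(0.27), [0.62, 1.03, -1.22, 2.17, 2.17, 0.72, 0.06]), (17, np.float64(0.14), [0.81, 0.74, -1.34, 2.3, 1.97, 0.54, 0.07])]
1 27 45 [(14, np.float64(0.24), [0.48, 0.83, -0.96, 2.2, 2.46, 0.55, -0.37]), (13, np.float64(0.1), [0.83, 0.81, -1.36, 2.34, 2.13, 0.61, -0.02])]
```

```bash
cat > sim.py <<'E'
from kin import *
def jac(q):
    p0,R0=FK(q);J=np.zeros((6,7))
    for i in range(7):
        d=q.copy();d[i]+=1e-5;p,R=FK(d);J[:3,i]=(p-p0)/1e-5/1000;J[3:,i]=(R*R0.inv()).as_rotvec()/1e-5
    return J,p0,R0
VL=np.array([2.57,2.57]+[3.14]*5)*.7
def step(q,pt,Rt,lam=.02,sub=6,dt=.125):
    q=q.copy();used=np.zeros(7)
    for k in range(sub):
        J,p,R=jac(q);e=np.r_[(pt-p)/1000,(Rt*R.inv()).as_rotvec()]
        free=np.ones(7,bool)
        for _ in range(4):
            Jf=J[:,free];dq=np.zeros(7);dq[free]=Jf.T@np.linalg.solve(Jf@Jf.T+lam**2*np.eye(6),e)
            bad=free&(((q+dq)<LO)|((q+dq)>HI))
            if not bad.any():break
            free&=~bad
        dq=np.clip(dq,-VL*dt/sub*1.0,VL*dt/sub) if False else dq*min(1,1/np.max(np.abs(dq)/(VL*dt/sub)+1e-9))
        q=np.clip(q+dq,LO,HI)
    return q
def run(q,rows_o,rows_a,verbose=False,mode="cmd",**kw):
    p,R=FK(q)
    for o,a in zip(rows_o,rows_a):
        if mode=="meas": p,R=FK(q)
        p=p+R.apply(np.array(o)*1000);R=R*Ro.from_rotvec(np.radians(a))
        q=step(q,p,R,**kw)
        if verbose: pp,RR=FK(q);print(q.round(2),pp.round(0),RR.as_matrix()[:,2].round(2))
    return q
E
cat > t.py <<'E'
from sim import *
ds=pickle.load(open("ds.pkl","rb"))
o1=[[-0.0264, -0.0292, -0.0074], [-0.0308, -0.0245, -0.0074], [-0.0344, -0.0192, -0.0074], [-0.037, -0.0134, -0.0074], [-0.0387, -0.0072, -0.0074], [-0.0393, -0.0009, -0.0074], [-0.039, 0.0055, -0.0074], [-0.0376, 0.0118, -0.0074], [-0.0352, 0.0177, -0.0074], [-0.0318, 0.0231, -0.0074], [-0.0277, 0.028, -0.0073], [-0.0228, 0.032, -0.0074]]
o2=[[0.0144, 0.0177, 0.0202], [0.0119, 0.0177, 0.0217], [0.0093, 0.0177, 0.0229], [0.0066, 0.0177, 0.0239], [0.0038, 0.0176, 0.0245], [0.001, 0.0177, 0.0247], [0, 0, 0], [0, 0, 0]]
a2=[[0,6.67,0]]*6+[[0,0,0]]*2
for lam in (.02,.05,.1):
  for mode in("cmd","meas"):
    for sub in (1,6):
        kw=dict(lam=lam,mode=mode,sub=sub)
        q=run(ds[0]["q"],o1,[[0,0,9.31]]*12,**kw);qa=q.copy()
        q=run(q,o2,a2,**kw)
        print(lam,mode,sub,qa.round(2),q.round(2),FK(q)[0].round(0))
print(ds[1]["q"].round(2),ds[1]["p"].round(0))
E
python3 t.py
```

```text
0.02 cmd 1 [-0.9  -0.02  0.47  2.01  0.01  1.15 -1.22] [-0.56 -0.04  0.39  2.26 -0.75  0.47 -0.37] [507. 157. 289.]
0.02 cmd 6 [-0.89 -0.02  0.47  2.01  0.01  1.15 -1.22] [-0.17  0.08  0.03  2.18 -0.84  0.49 -0.25] [545. 153. 273.]
0.02 meas 1 [-0.89 -0.04  0.46  2.05  0.    1.14 -1.23] [-0.74  0.07  0.68  2.33 -0.91  0.39 -0.12] [512.  97. 219.]
0.02 meas 6 [-0.89 -0.02  0.47  2.01  0.01  1.15 -1.22] [-0.62  0.14  0.55  2.27 -1.06  0.5   0.01] [526. 136. 218.]
0.05 cmd 1 [-0.9  -0.02  0.47  2.01  0.01  1.15 -1.22] [-0.95 -0.07  0.79  2.29 -0.74  0.46 -0.34] [505. 154. 283.]
0.05 cmd 6 [-0.89 -0.02  0.47  2.01  0.01  1.15 -1.22] [-0.14  0.1   0.03  2.22 -0.97  0.46 -0.1 ] [534. 145. 250.]
0.05 meas 1 [-0.89 -0.03  0.47  2.04 -0.01  1.14 -1.21] [-0.75  0.04  0.66  2.33 -0.9   0.37 -0.15] [514. 106. 232.]
0.05 meas 6 [-0.89 -0.02  0.47  2.01  0.01  1.15 -1.22] [-0.63  0.13  0.56  2.27 -1.07  0.5   0.01] [526. 139. 224.]
0.1 cmd 1 [-0.89 -0.02  0.47  2.01  0.01  1.15 -1.21] [-0.66  0.13  0.64  2.27 -1.2   0.55  0.17] [536. 135. 239.]
0.1 cmd 6 [-0.89 -0.02  0.46  2.01  0.01  1.15 -1.22] [-0.27  0.15  0.21  2.24 -1.16  0.5   0.14] [546. 134. 234.]
0.1 meas 1 [-0.88  0.02  0.48  2.   -0.03  1.14 -1.16] [-0.75 -0.    0.59  2.29 -0.79  0.38 -0.32] [521. 137. 261.]
0.1 meas 6 [-0.89 -0.02  0.46  2.01  0.01  1.15 -1.22] [-0.67  0.09  0.58  2.28 -1.08  0.49  0.01] [525. 146. 241.]
[-0.63  0.15  0.56  2.26 -1.06  0.54  0.01] [519. 146. 217.]
```

```bash
cat > t2.py <<'E'
from sim import *
ds=pickle.load(open("ds.pkl","rb"));q0=ds[3]["q"]
g=np.array([606,193,99.])
def follow(q,tgt,n,verbose=True,**kw):
    qs=q.copy()
    for k in range(1,n+1):
        p,R=FK(qs+(tgt-qs)*k/n);q=step(q,p,R,lam=.05,sub=6)
        if verbose and k%4==0: pp,RR=FK(q);print(q.round(2),pp.round(0),"z",RR.as_matrix()[:,2].round(2),"err",np.linalg.norm(pp-p).round(1))
    return q
for tilt,back in((35,110),(37,80)):
    R1=toolR(np.radians(47),np.radians(tilt),1)
    t,e=ik(g+(18.7-back)*R1[:,2],R1,np.array([.8,.68,-1.24,2.1,.95,.38,1.4]),w=.01)
    print("target",t.round(2),e)
    follow(q0,t,24)
E
python3 t2.py
```

```text
target [ 0.85  0.71 -1.25  2.12  0.95  0.36  1.42] 1.0470722542100822e-05
[ 0.53  0.51 -0.76  2.18 -1.05  0.21  0.72] [551. 180. 147.] z [ 0.36  0.53 -0.77] err 0.0
[ 0.55  0.52 -0.79  2.17 -0.81  0.26  1.01] [534. 191. 147.] z [ 0.3   0.55 -0.78] err 0.0
[ 0.58  0.52 -0.84  2.16 -0.58  0.29  1.31] [524. 193. 147.] z [ 0.26  0.54 -0.8 ] err 0.0
[ 0.61  0.52 -0.88  2.15 -0.35  0.29  1.6 ] [526. 185. 149.] z [ 0.26  0.51 -0.82] err 0.0
[ 0.64  0.52 -0.92  2.14 -0.11  0.27  1.89] [541. 171. 156.] z [ 0.3   0.47 -0.83] err 0.0
[ 0.67  0.5  -0.96  2.13  0.12  0.22  2.16] [570. 155. 174.] z [ 0.39  0.42 -0.82] err 0.0
target [ 0.75  0.69 -1.11  2.13  1.02  0.22  1.35] 7.971725038026468e-05
[ 0.52  0.51 -0.74  2.18 -1.04  0.19  0.71] [555. 171. 140.] z [ 0.38  0.5  -0.78] err 0.0
[ 0.53  0.52 -0.76  2.17 -0.8   0.21  1.  ] [544. 177. 135.] z [ 0.33  0.51 -0.79] err 0.0
[ 0.54  0.54 -0.8   2.16 -0.56  0.21  1.29] [540. 178. 131.] z [ 0.31  0.5  -0.81] err 0.0
[ 0.57  0.55 -0.84  2.15 -0.32  0.2   1.57] [545. 174. 131.] z [ 0.31  0.48 -0.82] err 0.0
[ 0.59  0.56 -0.87  2.14 -0.07  0.17  1.85] [559. 170. 136.] z [ 0.35  0.46 -0.82] err 0.0
[ 0.67  0.59 -0.98  2.12  0.46  0.16  1.87] [583. 164. 153.] z [ 0.41  0.44 -0.8 ] err 6.5
```

```bash
cat > t3.py <<'E'
from sim import *
ds=pickle.load(open("ds.pkl","rb"));q0=ds[3]["q"]
g=np.array([606,193,99.])
def lin(q,p1,R1,n,lab=""):
    p0,R0=FK(q);w=(R0.inv()*R1).as_rotvec()
    for k in range(1,n+1):
        q=step(q,p0+(p1-p0)*k/n,R0*Ro.from_rotvec(w*k/n),lam=.05)
    pp,RR=FK(q);print(lab,q.round(2),pp.round(0),"err",np.linalg.norm(pp-p1).round(1),np.degrees((RR.inv()*R1).magnitude()).round(1),"marg",np.minimum(q-LO,HI-q).min().round(2));return q
for dirn in(-1,1):
  for ps,tl in ((47,36),(47,25),(30,30)):
    for base in ([500,90,220],[520,80,240],[480,60,260]):
        print("---",dirn,ps,tl,base)
        R1=Ro.from_matrix(toolR(np.radians(ps),np.radians(tl),-1))
        q=lin(q0,np.array(base,float),R1,8,"retreat")
        for k in range(3):
            R1=R1*Ro.from_euler('z',dirn*60,degrees=True);q=lin(q,np.array(base,float),R1,7,"spin")
        R=Ro.from_matrix(toolR(np.radians(47),np.radians(36),1));z=R.as_matrix()[:,2]
        for b in (130,70,30,0): q=lin(q,g+(18.7-b)*z,R,6,f"b{b}")
E
python3 t3.py
```

```text
--- -1 47 36 [500, 90, 220]
retreat [ 0.47  0.15 -0.47  2.27 -0.95  0.49  0.07] [500.  90. 220.] err 0.0 0.0 marg 0.17
spin [ 0.59  0.16 -0.6   2.26 -0.9   0.47  1.08] [500.  90. 220.] err 0.0 0.0 marg 0.18
spin [ 0.74  0.19 -0.76  2.25 -0.83  0.44  2.07] [500.  90. 220.] err 0.0 0.0 marg 0.19
spin [ 1.02  0.29 -1.08  2.24 -0.57  0.38  2.9 ] [500.  90. 220.] err 0.0 0.0 marg 0.02
b130 [ 0.62  0.4  -0.83  2.15 -0.45  0.25  2.7 ] [561. 145. 189.] err 0.0 0.0 marg 0.1
b70 [ 0.42  0.49 -0.68  2.12 -0.6   0.15  2.85] [587. 170. 143.] err 2.9 0.1 marg 0.0
b30 [ 0.31  0.54 -0.59  2.07 -0.68  0.15  2.92] [610. 184. 124.] err 18.8 0.7 marg 0.0
b0 [ 0.25  0.58 -0.54  2.02 -0.69  0.15  2.92] [629. 195. 109.] err 30.5 1.2 marg 0.0
--- -1 47 36 [520, 80, 240]
retreat [ 0.44  0.14 -0.41  2.21 -0.87  0.54  0.  ] [520.  80. 240.] err 0.0 0.0 marg 0.23
spin [ 0.55  0.16 -0.53  2.2  -0.84  0.53  1.02] [520.  80. 240.] err 0.0 0.0 marg 0.24
spin [ 0.69  0.18 -0.68  2.19 -0.79  0.51  2.02] [520.  80. 240.] err 0.0 0.0 marg 0.25
spin [ 0.96  0.25 -0.99  2.18 -0.59  0.45  2.91] [520.  80. 240.] err 0.0 0.
[... 11335 characters left out ...]
25 -0.03 -0.29  2.28 -0.55  0.49 -0.65] [480.  60. 260.] err 0.0 0.0 marg 0.16
spin [ 0.29 -0.03 -0.32  2.28 -0.55  0.49 -1.69] [480.  60. 260.] err 0.0 0.0 marg 0.16
spin [ 0.33 -0.03 -0.36  2.27 -0.55  0.49 -2.74] [480.  60. 260.] err 0.0 0.0 marg 0.17
spin [ 1.51 -0.14 -1.05  2.42 -1.07  0.71 -2.89] [403. -30. 235.] err 121.1 5.6 marg 0.02
b130 [ 1.5  -0.27 -1.32  2.35 -1.21  0.83 -2.89] [433. 120. 262.] err 149.9 2.2 marg 0.03
b70 [ 1.54 -0.3  -1.41  2.34 -1.25  0.81 -2.91] [439. 142. 255.] err 188.1 1.8 marg 0.01
b30 [ 1.51 -0.3  -1.41  2.35 -1.27  0.79 -2.91] [434. 148. 250.] err 222.9 1.9 marg 0.01
b0 [ 1.5  -0.3  -1.41  2.36 -1.27  0.77 -2.91] [431. 152. 247.] err 249.5 1.9 marg 0.01
```

```bash
cat > t4.py <<'E'
import sys
from sim import *
ds=pickle.load(open("ds.pkl","rb"));q0=ds[3]["q"]
g=np.array([606,193,99.])
def lin(q,p1,R1,n,st):
    p0,R0=FK(q);w=(R0.inv()*R1).as_rotvec()
    for k in range(1,n+1):
        q=step(q,p0+(p1-p0)*k/n,R0*Ro.from_rotvec(w*k/n),lam=.05,sub=4)
    pp,RR=FK(q);st.append((q.round(2).tolist(),np.linalg.norm(pp-p1).round(1),np.degrees((RR.inv()*R1).magnitude()).round(1)));return q
res=[]
for ps,tl in ((47,36),(47,28),(35,36)):
  for base in ([510,90,210],[530,110,220],[520,60,240]):
    for th in (40,70,100):
        st=[];B=np.array(base,float)
        R1=Ro.from_matrix(toolR(np.radians(ps),np.radians(tl),-1))
        q=lin(q0,B,R1,8,st)
        for k in range(3):
            R1=R1*Ro.from_euler('z',-60,degrees=True);q=lin(q,B,R1,7,st)
        for a in (-th/2,-th/2,th/2,th/2):
            R1=R1*Ro.from_euler('z',a,degrees=True);q=lin(q,B,R1,8,st)
        R=Ro.from_matrix(toolR(np.radians(47),np.radians(37),1));z=R.as_matrix()[:,2]
        for b in (130,70,30,0): q=lin(q,g+(18.7-b)*z,R,6,st)
        m=np.minimum(q-LO,HI-q).min()
        res.append((st[-1][1],-m,ps,tl,base,th,st))
res.sort(key=lambda r:r[:2])
for r in res[:8]:print(r[:6])
for r in res[:2]:
    for s in r[6]:print(s)
E
python3 t4.py
```

```text
(np.float64(0.4), np.float64(-0.0013735994124021156), 47, 36, [510, 90, 210], 70)
(np.float64(0.5), np.float64(-0.0013618146209468107), 47, 28, [530, 110, 220], 70)
(np.float64(0.5), np.float64(-0.0013282477293870554), 47, 28, [520, 60, 240], 100)
(np.float64(0.5), np.float64(-0.0010875424049189009), 47, 36, [520, 60, 240], 70)
(np.float64(0.5), np.float64(-0.0010350036018475506), 47, 36, [530, 110, 220], 100)
(np.float64(0.5), np.float64(-0.0009959288681868628), 47, 28, [510, 90, 210], 70)
(np.float64(0.5), np.float64(-0.0009463618958822084), 35, 36, [510, 90, 210], 100)
(np.float64(0.5), np.float64(-0.0009285835475090209), 47, 28, [510, 90, 210], 100)
([0.46, 0.18, -0.47, 2.26, -0.96, 0.46, 0.09], np.float64(0.0), np.float64(0.0))
([0.61, 0.21, -0.63, 2.25, -0.89, 0.43, 1.08], np.float64(0.0), np.float64(0.0))
([0.8, 0.25, -0.84, 2.24, -0.76, 0.39, 2.02], np.float64(0.0), np.float64(0.0))
([0.99, 0.34, -1.08, 2.23, -0.47, 0.33, 2.81], np.float64(0.0), np.float64(0.0))
([1.14, 0.48, -1.3, 2.23, 0.08, 0.31, 2.92], np.float64(0.0), np.float64(0.0))
([1.21, 0.69, -1.49, 2.22, 0.75, 0.4
[... 775 characters left out ...]
0.78, 2.12, -0.29, 0.47, 2.51], np.float64(0.0), np.float64(0.0))
([0.81, 0.33, -1.02, 2.11, -0.05, 0.46, 2.92], np.float64(0.0), np.float64(0.0))
([1.04, 0.61, -1.41, 2.11, 0.64, 0.57, 2.92], np.float64(0.0), np.float64(0.0))
([0.99, 0.5, -1.3, 2.11, 0.41, 0.5, 2.51], np.float64(0.0), np.float64(0.0))
([0.92, 0.41, -1.18, 2.11, 0.18, 0.47, 2.1], np.float64(0.0), np.float64(0.0))
([0.82, 0.53, -1.09, 2.15, 0.23, 0.21, 2.09], np.float64(0.0), np.float64(0.0))
([0.66, 0.63, -0.99, 2.12, 0.68, 0.16, 1.66], np.float64(5.9), np.float64(0.2))
([0.58, 0.72, -0.95, 2.1, 1.29, 0.15, 1.07], np.float64(0.6), np.float64(0.0))
([0.51, 0.77, -0.9, 2.07, 1.57, 0.15, 0.79], np.float64(0.5), np.float64(0.0))
```

```bash
cat > t5.py <<'E'
from t4 import lin,q0,g
from sim import *
E
python3 - <<'E'
import re
s=open("t4.py").read();i=s.index("res=[]");open("t4.py","w").write(s[:i])
E
cat >> t5.py <<'E'
for tilt in (36,40,43):
  for th in (70,95):
    st=[];B=np.array([520,70,230.])
    R1=Ro.from_matrix(toolR(np.radians(47),np.radians(36),-1))
    q=lin(q0,B,R1,8,st)
    for a in (-60,-60,-60,-th/2,-th/2,th/2,th/2):
        R1=R1*Ro.from_euler('z',a,degrees=True);q=lin(q,B,R1,8,st)
    R=Ro.from_matrix(toolR(np.radians(47),np.radians(tilt),1));z=R.as_matrix()[:,2]
    st=[]
    for b in (130,70,30,0): q=lin(q,g+(18.7-b)*z,R,6,st)
    gp=g+18.7*z
    for d in ([0,0,15],[-54,-27,15],[-107,-54,20]): q=lin(q,gp+d,R,6,st)
    print("== tilt",tilt,th)
    for s in st:print(s)
    for yaw in (47,20,0,-20):
        s2=[];qq=q
        Rm=Ro.from_matrix(toolR(np.radians(yaw),np.radians(tilt),1));zz=Rm.as_matrix()[:,2]
        c=np.array([598.5,-26,0]);gm=c+np.array([-71*np.cos(np.radians(yaw)),-71*np.sin(np.radians(yaw)),53])+18.7*zz
        qq=lin(qq,gm+[0,0,90],Rm,20,s2);qq=lin(qq,gm,Rm,10,s2)
        print(yaw,s2)
E
python3 t5.py
```

```text
== tilt 36 70
([0.81, 0.53, -1.11, 2.14, 0.31, 0.24, 2.0], np.float64(0.0), np.float64(0.0))
([0.6, 0.59, -0.92, 2.11, 0.46, 0.15, 1.85], np.float64(3.5), np.float64(0.1))
([0.55, 0.7, -0.92, 2.09, 1.12, 0.15, 1.21], np.float64(1.3), np.float64(0.0))
([0.49, 0.76, -0.88, 2.06, 1.43, 0.15, 0.92], np.float64(0.5), np.float64(0.0))
([0.54, 0.76, -0.95, 2.06, 1.34, 0.2, 1.02], np.float64(0.0), np.float64(0.0))
([0.63, 0.7, -0.98, 2.19, 1.56, 0.15, 0.8], np.float64(0.5), np.float64(0.0))
([0.79, 0.68, -1.08, 2.3, 1.74, 0.16, 0.66], np.float64(0.1), np.float64(0.0))
47 [([1.36, 1.12, -1.44, 2.07, 1.02, 0.64, 1.89], np.float64(0.0), np.float64(0.0)), ([1.29, 1.18, -1.25, 2.09, 1.19, 0.49, 1.83], np.float64(0.0), np.float64(0.0))]
20 [([1.1, 0.59, -1.06, 2.29, 1.7, 0.16, 0.53], np.float64(0.0), np.float64(0.0)), ([1.13, 0.98, -1.12, 2.3, 2.16, 0.47, 0.3], np.float64(0.0), np.float64(0.0))]
0 [([1.04, 0.73, -1.28, 2.35, 1.9, 0.66, -0.06], np.float64(0.0), np.float64(0.0)), ([0.94, 0.97, -1.14, 2.37, 2.22, 0.83, -0.23], np.float64(0.0), np.float64(0.0))]
-20 [([0.8, 0.75, -1.27, 2.31, 1.78, 0.
[... 5578 characters left out ...]
5], np.float64(0.0), np.float64(0.0))
47 [([1.43, 1.23, -1.47, 2.1, 1.07, 0.59, 1.92], np.float64(0.0), np.float64(0.0)), ([1.37, 1.29, -1.29, 2.1, 1.23, 0.46, 1.89], np.float64(0.0), np.float64(0.0))]
20 [([1.31, 0.92, -1.35, 2.34, 2.03, 0.44, 0.41], np.float64(0.0), np.float64(0.0)), ([1.26, 1.2, -1.24, 2.34, 2.33, 0.61, 0.34], np.float64(0.0), np.float64(0.0))]
0 [([1.12, 1.02, -1.45, 2.41, 2.13, 0.96, -0.08], np.float64(0.0), np.float64(0.0)), ([1.03, 1.21, -1.25, 2.42, 2.41, 1.07, -0.18], np.float64(0.0), np.float64(0.0))]
-20 [([0.83, 1.02, -1.43, 2.37, 2.0, 1.35, -0.47], np.float64(0.0), np.float64(0.0)), ([0.73, 1.17, -1.22, 2.37, 2.23, 1.4, -0.59], np.float64(0.0), np.float64(0.0))]
```

```bash
cat > rows.py <<'E'
from sim import *
def rows(q,p1,R1,n,show=True):
    "plan rows from q; return sim q"
    p0,R0=FK(q);w=(R0.inv()*R1).as_rotvec();a=(np.degrees(w)/n).round(2)
    O=[];R=R0;p=p0.copy()
    for k in range(n):
        o=(R.inv().apply((np.array(p1)-p)/(n-k))/1000).round(4);O.append(o.tolist())
        p=p+R.apply(o*1000);R=R*Ro.from_rotvec(np.radians(a))
        q=step(q,p,R,lam=.05)
    pp,RR=FK(q)
    if show:print(n,"rows",O,"ang",a.tolist(),"\n  ->",q.round(2),pp.round(1),"err",np.linalg.norm(pp-p1).round(1),np.degrees((RR.inv()*R1).magnitude()).round(1))
    return q
TR=lambda psi,tilt,s=1:Ro.from_matrix(toolR(np.radians(psi),np.radians(tilt),s))
def qnow():
    from workcell import telemetry
    s=telemetry.state();print("t",round(s["time"],2),"q",s["q"].round(2),"p",s["eef_pos"].round(1),"F",s["contact_force"].round(1),"w",round(s["gripper_width"],1));return s["q"].copy()
E
python3 - <<'E'
from rows import *
q=qnow();B=np.array([520,70,230.]);R=TR(47,36,-1)
q=rows(q,B,R,6)
P=pickle.load(open("p0.pkl","rb"))
print(onz(P["top"],[(515,310),(480,345),(555,270),(545,300)],60).round(0))
E
```

```text
t 4.8 q [ 0.53  0.5  -0.74  2.19 -1.29  0.15  0.44] p [569.1 157.5 145.5] F [-0.1  1.  -0.3] w 59.2
6 rows [[-0.0033, 0.0038, -0.0213], [-0.0036, 0.0038, -0.0212], [-0.0038, 0.0039, -0.0212], [-0.0041, 0.0039, -0.0211], [-0.0044, 0.0039, -0.0211], [-0.0046, 0.004, -0.021]] ang [-0.08, -0.69, -0.06] 
  -> [ 0.47  0.16 -0.42  2.21 -0.89  0.53  0.05] [520.  70. 230.] err 0.0 0.0
[[ 631. -218.   60.]
 [ 536. -167.   60.]
 [ 747. -280.   60.]
 [ 674. -273.   60.]]
```

Call:
move_arm --offset '[[-0.0033,0.0038,-0.0213],[-0.0036,0.0038,-0.0212],[-0.0038,0.0039,-0.0212],[-0.0041,0.0039,-0.0211],[-0.0044,0.0039,-0.0211],[-0.0046,0.004,-0.021]]' --angular '[[-0.08,-0.69,-0.06],[-0.08,-0.69,-0.06],[-0.08,-0.69,-0.06],[-0.08,-0.69,-0.06],[-0.08,-0.69,-0.06],[-0.08,-0.69,-0.06]]' --fingers '[0.3,0.3,0.3,0.3,0.3,0.3]'

```text
time: 5.55
eef_pos: [519.6, 69.2, 231.2]
tool_rot: [[0.552, 0.73, 0.402], [0.59, -0.683, 0.43], [0.588, 0.0, -0.809]]
contact_force: [0.1, -0.3, -0.0]
gripper_width: 59.8
```

Call:
move_arm --offset '[[0,0,0],[0,0,0],[0,0,0],[0,0,0],[0,0,0],[0,0,0],[0,0,0],[0,0,0],[0,0,0],[0,0,0],[0,0,0],[0,0,0]]' --angular '[[0,0,-10],[0,0,-10],[0,0,-10],[0,0,-10],[0,0,-10],[0,0,-10],[0,0,-10],[0,0,-10],[0,0,-10],[0,0,-10],[0,0,-10],[0,0,-10]]' --fingers '[0.3,0.3,0.3,0.3,0.3,0.3,0.3,0.3,0.3,0.3,0.3,0.3]'

```text
time: 7.05
eef_pos: [519.8, 69.6, 230.3]
tool_rot: [[-0.909, 0.108, 0.402], [0.292, 0.855, 0.429], [-0.297, 0.508, -0.809]]
contact_force: [0.8, -0.0, 0.4]
gripper_width: 59.7
```

```bash
python3 - <<'E'
from rows import *
q=qnow();p,R=FK(q);print(R.as_matrix()[:,2].round(2))
for a in (-60,-70,70):
    R=R*Ro.from_euler('z',a,degrees=True);q=rows(q,[520,70,230],R,8)
E
```

```text
t 7.05 q [ 0.73  0.2  -0.7   2.2  -0.79  0.49  2.06] p [519.8  69.6 230.3] F [ 0.8 -0.   0.4] w 59.7
[ 0.4   0.43 -0.81]
8 rows [[-0.0, 0.0, 0.0001], [-0.0, 0.0, 0.0], [-0.0, 0.0, 0.0001], [-0.0, 0.0, 0.0], [-0.0, 0.0, 0.0001], [-0.0, 0.0, 0.0], [-0.0001, 0.0, 0.0001], [-0.0, 0.0, 0.0]] ang [0.0, 0.0, -7.5] 
  -> [ 1.    0.29 -1.03  2.19 -0.54  0.43  2.9 ] [520.   69.9 230. ] err 0.1 0.0
8 rows [[-0.0, 0.0, 0.0], [-0.0, 0.0, 0.0], [-0.0, 0.0, 0.0], [-0.0, 0.0, 0.0], [-0.0, 0.0, 0.0], [-0.0, 0.0, 0.0], [-0.0, -0.0, 0.0], [-0.0001, -0.0, 0.0]] ang [0.0, -0.0, -8.75] 
  -> [ 1.23  0.75 -1.52  2.18  0.79  0.48  2.91] [525.5  76.6 218.4] err 14.4 0.2
8 rows [[0.0001, -0.0, -0.0018], [0.0001, -0.0, -0.0018], [0.0001, -0.0, -0.0018], [0.0, -0.0, -0.0018], [0.0, -0.0001, -0.0018], [0.0, -0.0, -0.0018], [0.0001, -0.0001, -0.0018], [0.0, -0.0, -0.0018]] ang [-0.02, -0.02, 8.74] 
  -> [ 1.24  0.55 -1.41  2.18  0.27  0.4   2.17] [520.  70. 230.] err 0.1 0.0
```

Matches the model. Continue spin −60, then −60 more slowly.

Call:
move_arm --offset '[[0,0,0],[0,0,0],[0,0,0],[0,0,0],[0,0,0],[0,0,0],[0,0,0],[0,0,0]]' --angular '[[0,0,-7.5],[0,0,-7.5],[0,0,-7.5],[0,0,-7.5],[0,0,-7.5],[0,0,-7.5],[0,0,-7.5],[0,0,-7.5]]' --fingers '[0.3,0.3,0.3,0.3,0.3,0.3,0.3,0.3]'

```text
time: 8.05
eef_pos: [519.6, 69.7, 229.7]
tool_rot: [[-0.55, -0.733, 0.401], [-0.595, 0.68, 0.428], [-0.586, -0.003, -0.81]]
contact_force: [-0.5, 0.2, -0.5]
gripper_width: 59.8
```

Call:
move_arm --offset '[[0,0,0],[0,0,0],[0,0,0],[0,0,0],[0,0,0],[0,0,0],[0,0,0],[0,0,0],[0,0,0],[0,0,0]]' --angular '[[0,0,-6],[0,0,-6],[0,0,-6],[0,0,-6],[0,0,-6],[0,0,-6],[0,0,-6],[0,0,-6],[0,0,-6],[0,0,-6]]' --fingers '[0.3,0.3,0.3,0.3,0.3,0.3,0.3,0.3,0.3,0.3]'

```text
time: 9.3
eef_pos: [519.6, 69.3, 228.5]
tool_rot: [[0.358, -0.844, 0.399], [-0.887, -0.174, 0.428], [-0.291, -0.507, -0.811]]
contact_force: [-0.1, 0.0, -0.4]
gripper_width: 59.7
```

```bash
python3 - <<'E'
from rows import *
g=np.array([606,193,99.])
q=qnow();R=TR(47,40,1);z=R.as_matrix()[:,2];gp=g+18.7*z
q=rows(q,[520,70,230],TR(47,36,1),7)
q=rows(q,gp-120*z,R,8)
for b in (60,0):q=rows(q,gp-b*z,R,8)
E
```

```text
t 9.3 q [ 1.27  0.68 -1.51  2.18  0.6   0.46  2.91] p [519.6  69.3 228.5] F [-0.1  0.  -0.4] w 59.7
7 rows [[-0.0001, -0.0002, -0.0001], [-0.0001, -0.0002, -0.0001], [-0.0001, -0.0002, -0.0001], [-0.0002, -0.0002, -0.0001], [-0.0002, -0.0001, -0.0002], [-0.0002, -0.0001, -0.0001], [-0.0003, -0.0001, -0.0002]] ang [0.01, -0.03, 8.59] 
  -> [ 1.23  0.51 -1.37  2.18  0.14  0.39  2.28] [520.   70.  230.1] err 0.1 0.0
8 rows [[-0.0045, 0.0026, 0.0115], [-0.0044, 0.0026, 0.0116], [-0.0043, 0.0026, 0.0116], [-0.0042, 0.0026, 0.0117], [-0.0041, 0.0027, 0.0117], [-0.004, 0.0026, 0.0117], [-0.0039, 0.0027, 0.0118], [-0.0038, 0.0026, 0.0118]] ang [0.0, -0.5, -0.0] 
  -> [ 0.86  0.58 -1.12  2.17  0.32  0.16  2.04] [563.8 142.4 182.4] err 6.8 0.2
8 rows [[0.0004, 0.0004, 0.0081], [0.0004, 0.0004, 0.0081], [0.0004, 0.0004, 0.0081], [0.0004, 0.0005, 0.0081], [0.0004, 0.0004, 0.0081], [0.0004, 0.0005, 0.0081], [0.0004, 0.0005, 0.0081], [0.0003, 0.0004, 0.0082]] ang [0.02, -0.02, -0.0] 
  -> [ 0.72  0.73 -1.06  2.14  1.42  0.15  0.99] [588.2 173.4 131. ] err 0.5 0.0
8 rows [[0.0, 0.0, 0.0075], [0.0, 0.0, 0.0075], [0.0, 0.0, 0.0075], [0.0001, 0.0001, 0.0075], [0.0, 0.0, 0.0076], [0.0001, 0.0001, 0.0075], [0.0, 0.0, 0.0076], [0.0001, 0.0001, 0.0075]] ang [0.0, 0.0, -0.0] 
  -> [ 0.64  0.9  -1.06  2.09  1.83  0.26  0.64] [614.1 201.8  84.7] err 0.1 0.0
```

Call:
move_arm --offset '[[0,0,0],[0,0,0],[0,0,0],[0,0,0],[0,0,0],[0,0,0],[0,0,0]]' --angular '[[0,0,8.59],[0,0,8.59],[0,0,8.59],[0,0,8.59],[0,0,8.59],[0,0,8.59],[0,0,8.59]]' --fingers '[0.3,0.3,0.3,0.3,0.3,0.3,0.3]'

```text
time: 10.18
eef_pos: [519.6, 69.4, 228.9]
tool_rot: [[-0.559, -0.726, 0.4], [-0.587, 0.687, 0.428], [-0.586, 0.005, -0.811]]
contact_force: [-0.0, 0.0, -0.0]
gripper_width: 59.7
```

Call:
move_arm --offset '[[-0.0045,0.0026,0.0115],[-0.0044,0.0026,0.0116],[-0.0043,0.0026,0.0116],[-0.0042,0.0026,0.0117],[-0.0041,0.0027,0.0117],[-0.004,0.0026,0.0117],[-0.0039,0.0027,0.0118],[-0.0038,0.0026,0.0118]]' --angular '[[0,-0.5,0],[0,-0.5,0],[0,-0.5,0],[0,-0.5,0],[0,-0.5,0],[0,-0.5,0],[0,-0.5,0],[0,-0.5,0]]' --fingers '[0.3,0.3,0.3,0.3,0.3,0.3,0.3,0.3]'

```text
time: 11.18
eef_pos: [559.5, 141.9, 177.2]
tool_rot: [[-0.528, -0.729, 0.435], [-0.562, 0.684, 0.465], [-0.637, 0.001, -0.771]]
contact_force: [0.5, -0.2, -0.0]
gripper_width: 59.9
```

```bash
python3 look.py 4 wrist scene; python3 - <<'E'
from rows import *
g=np.array([606,193,99.])
q=qnow();R=TR(47,40,1);z=R.as_matrix()[:,2];gp=g+18.7*z
for b in (60,0):q=rows(q,gp-b*z,R,8)
E
```

```text
t 11.175 p [559.5 141.9 177.2] q [ 0.86  0.59 -1.13  2.18  0.47  0.15  1.9 ] F [ 0.5 -0.2 -0. ] w 59.9
[[-0.528 -0.729  0.435]
 [-0.562  0.684  0.465]
 [-0.637  0.001 -0.771]]
t 11.28 q [ 0.86  0.59 -1.13  2.18  0.47  0.15  1.9 ] p [559.4 142.2 177.2] F [-0.6 -1.2 -0.2] w 59.5
8 rows [[-0.0004, 0.0, 0.0079], [-0.0004, 0.0, 0.0078], [-0.0004, 0.0, 0.0079], [-0.0004, 0.0, 0.0079], [-0.0004, 0.0, 0.0078], [-0.0004, 0.0, 0.0079], [-0.0003, 0.0001, 0.0078], [-0.0003, 0.0, 0.0079]] ang [0.01, -0.05, -0.02] 
  -> [ 0.72  0.73 -1.06  2.14  1.43  0.15  0.98] [588.1 173.4 130.9] err 0.4 0.0
8 rows [[0.0, 0.0, 0.0075], [0.0, 0.0, 0.0075], [0.0, 0.0, 0.0075], [0.0, 0.0001, 0.0075], [0.0, 0.0, 0.0075], [0.0001, 0.0001, 0.0076], [0.0, 0.0, 0.0075], [0.0001, 0.0001, 0.0076]] ang [-0.0, 0.0, 0.0] 
  -> [ 0.64  0.9  -1.06  2.09  1.83  0.27  0.64] [614.2 201.8  84.7] err 0.0 0.0
```

View pics/wrist4.png

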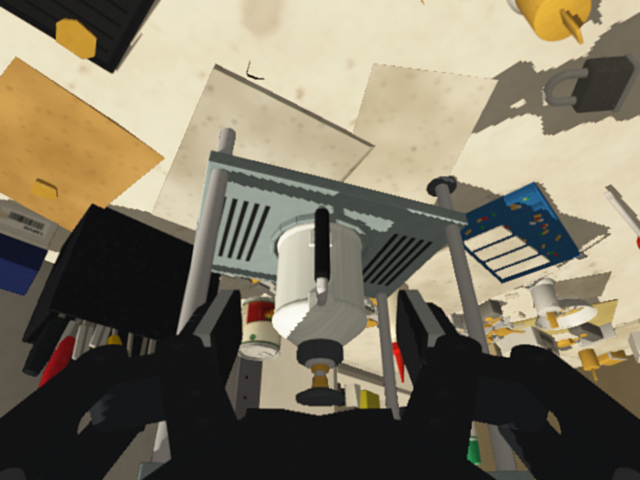

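View pics/scene4.png

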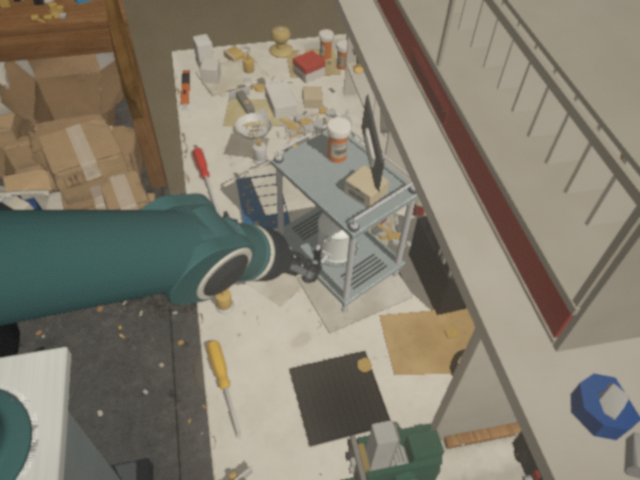

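```bash
python3 - <<'E'
from h import *
D=pickle.load(open("d4.pkl","rb"));W=D["wrist"];s=D["s"]
Tt=np.eye(4);Tt[:3,:3]=s["tool_rot"];Tt[:3,3]=s["eef_pos"];TW=Tt@np.array(W["T_tool_cam"])
L=[[-71,0,126],[-71,0,72],[-71,0,99],[0,0,155],[0,0,50],[0,0,181],[0,0,199]]
for c in ((653.6,244.7,np.radians(47.3)),):print(proj(W,pose(*c,L),TW).round(1))
a=W["image"][180:420,240:400];cv2.imwrite("pics/w4z.png",cv2.resize(a,None,fx=2.5,fy=2.5,interpolation=cv2.INTER_CUBIC))
E
```

```text
[[322.4 279.2]
 [321.9 211.1]
 [322.1 243.1]
 [322.7 362. ]
 [321.9 243. ]
 [323.  399. ]
 [323.1 426.8]]
```

View pics/w4z.png

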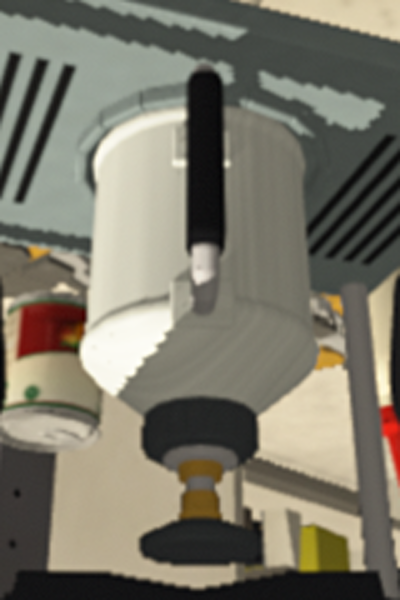

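Call:
move_arm --offset '[[-0.0004,0.0,0.0079],[-0.0004,0.0,0.0078],[-0.0004,0.0,0.0079],[-0.0004,0.0,0.0079],[-0.0004,0.0,0.0078],[-0.0004,0.0,0.0079],[-0.0003,0.0001,0.0078],[-0.0003,0.0,0.0079]]' --angular '[[0,-0.05,0],[0,-0.05,0],[0,-0.05,0],[0,-0.05,0],[0,-0.05,0],[0,-0.05,0],[0,-0.05,0],[0,-0.05,0]]' --fingers '[0.4,0.4,0.4,0.4,0.4,0.4,0.4,0.4]'

```text
time: 12.28
eef_pos: [589.3, 171.9, 131.3]
tool_rot: [[-0.526, -0.728, 0.44], [-0.557, 0.685, 0.469], [-0.643, 0.002, -0.766]]
contact_force: [-0.3, -0.2, -0.4]
gripper_width: 51.0
```

```bash
python3 look.py 5 wrist; python3 - <<'E'
from rows import *
g=np.array([606,193,99.])
D=pickle.load(open("d5.pkl","rb"));W=D["wrist"];s=D["s"]
Tt=np.eye(4);Tt[:3,:3]=s["tool_rot"];Tt[:3,3]=s["eef_pos"];TW=Tt@np.array(W["T_tool_cam"])
print(proj(W,pose(653.6,244.7,np.radians(47.3),[[-71,0,126],[-71,0,72]]),TW).round(1))
q=qnow();R=TR(47,40,1);z=R.as_matrix()[:,2];gp=g+18.7*z
for b in (0,):q=rows(q,gp-b*z,R,8)
E
```

```text
t 12.275 p [589.3 171.9 131.3] q [ 0.72  0.74 -1.07  2.14  1.43  0.15  0.98] F [-0.3 -0.2 -0.4] w 51.0
[[-0.526 -0.728  0.44 ]
 [-0.557  0.685  0.469]
 [-0.643  0.002 -0.766]]
[[326.1 320.8]
 [324.9 226.6]]
t 12.32 q [ 0.72  0.74 -1.07  2.14  1.43  0.15  0.97] p [589.3 172.3 130.9] F [ 1.   1.1 -0. ] w 50.9
8 rows [[-0.0, 0.0002, 0.0075], [-0.0001, 0.0002, 0.0075], [-0.0, 0.0002, 0.0075], [-0.0001, 0.0002, 0.0075], [-0.0, 0.0002, 0.0076], [-0.0001, 0.0002, 0.0075], [-0.0, 0.0002, 0.0076], [-0.0001, 0.0002, 0.0075]] ang [-0.01, 0.0, -0.03] 
  -> [ 0.64  0.9  -1.06  2.09  1.83  0.27  0.64] [614.2 201.8  84.7] err 0.0 0.1
```

View pics/wrist5.png

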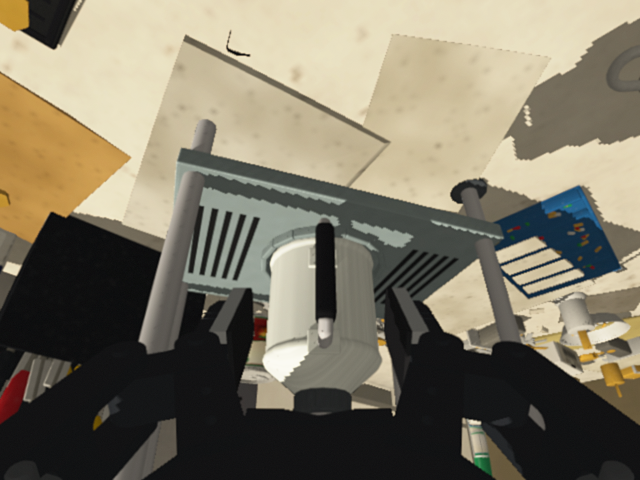

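Call:
move_arm --offset '[[0,0.0002,0.0075],[-0.0001,0.0002,0.0075],[0,0.0002,0.0075],[-0.0001,0.0002,0.0075],[0,0.0002,0.0076],[-0.0001,0.0002,0.0075],[0,0.0002,0.0076],[-0.0001,0.0002,0.0075]]' --angular '[[0,0,0],[0,0,0],[0,0,0],[0,0,0],[0,0,0],[0,0,0],[0,0,0],[0,0,0]]' --fingers '[0.4,0.4,0.4,0.4,0.4,0.4,0.4,0.4]'

```text
time: 13.32
eef_pos: [615.3, 202.1, 85.8]
tool_rot: [[-0.525, -0.728, 0.44], [-0.555, 0.685, 0.471], [-0.645, 0.003, -0.764]]
contact_force: [0.6, -0.1, 0.0]
gripper_width: 51.7
```

```bash
python3 look.py 6 wrist
```

```text
t 13.325 p [615.3 202.1  85.8] q [ 0.64  0.9  -1.07  2.09  1.84  0.27  0.63] F [ 0.6 -0.1  0. ] w 51.7
[[-0.525 -0.728  0.44 ]
 [-0.555  0.685  0.471]
 [-0.645  0.003 -0.764]]
```

View pics/wrist6.png

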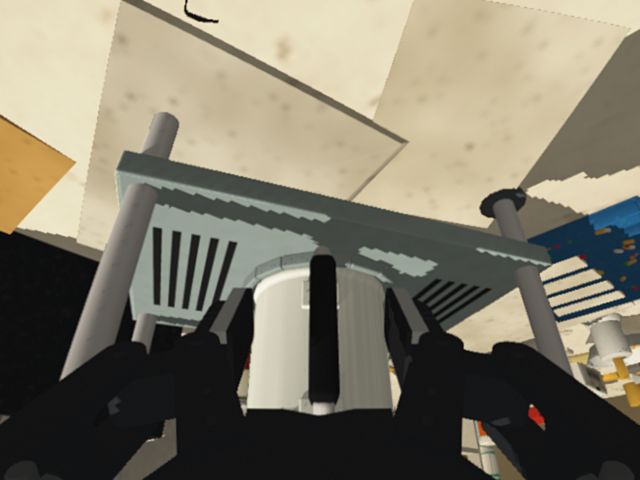

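Call:
move_arm --offset '[[0,0,0],[0,0,0],[0,0,0],[0,0,0],[0,0,0],[0,0,0],[0,0,0],[0,0,0]]' --angular '[[0,0,0],[0,0,0],[0,0,0],[0,0,0],[0,0,0],[0,0,0],[0,0,0],[0,0,0]]' --fingers '[0.6,0.7,0.8,0.85,0.9,1,1,1]' --grip_force 25

```text
time: 14.38
eef_pos: [615.1, 202.1, 86.4]
tool_rot: [[-0.525, -0.728, 0.441], [-0.555, 0.685, 0.472], [-0.646, 0.003, -0.764]]
contact_force: [-3.6, -2.7, 5.3]
gripper_width: 9.1
```

Call:
move_arm --offset '[[0,0,0],[0,0,0],[0,0,0]]' --angular '[[0,0,0],[0,0,0],[0,0,0]]' --fingers '[1,1,1]' --grip_force 100

```text
time: 14.75
eef_pos: [615.1, 202.1, 86.5]
tool_rot: [[-0.525, -0.728, 0.441], [-0.555, 0.685, 0.472], [-0.646, 0.003, -0.764]]
contact_force: [-4.1, -3.6, 6.0]
gripper_width: 8.5
```

```bash
python3 look.py 7 wrist; python3 - <<'E'
from rows import *
q=qnow();p,R=FK(q)
q=rows(q,p+[0,0,4],R,2);q=rows(q,p+[0,0,16],R,5)
E
```

```text
t 14.75 p [615.1 202.1  86.5] q [ 0.64  0.9  -1.07  2.09  1.84  0.27  0.63] F [-4.1 -3.6  6. ] w 8.5
[[-0.525 -0.728  0.441]
 [-0.555  0.685  0.472]
 [-0.646  0.003 -0.764]]
t 14.8 q [ 0.64  0.9  -1.07  2.09  1.84  0.27  0.63] p [615.1 202.1  86.5] F [-3.7 -3.8  6.5] w 8.4
2 rows [[-0.0013, 0.0, -0.0015], [-0.0013, 0.0, -0.0016]] ang [0.0, 0.0, 0.0] 
  -> [ 0.64  0.89 -1.06  2.09  1.81  0.26  0.64] [614.6 201.8  90.2] err 0.0 0.0
5 rows [[-0.0015, 0.0, -0.0018], [-0.0016, 0.0, -0.0018], [-0.0015, 0.0, -0.0018], [-0.0016, 0.0, -0.0019], [-0.0015, 0.0, -0.0018]] ang [-0.0, 0.0, -0.0] 
  -> [ 0.63  0.84 -1.05  2.09  1.74  0.22  0.69] [614.6 201.8 102.1] err 0.1 0.0
```

View pics/wrist7.png

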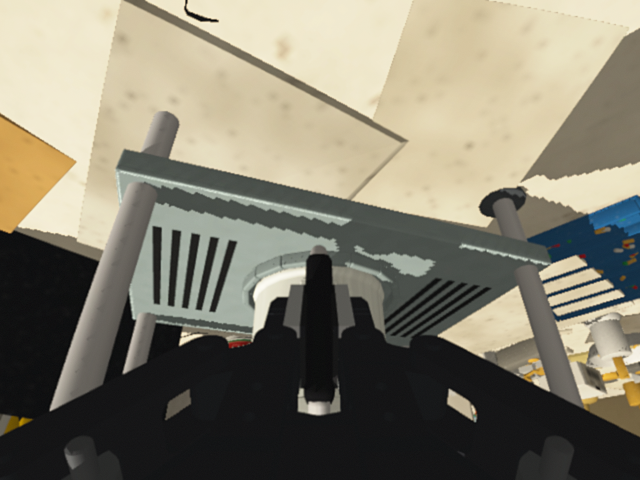

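Call:
move_arm --offset '[[-0.0013,0,-0.0015],[-0.0013,0,-0.0016],[-0.0015,0,-0.0018],[-0.0016,0,-0.0018],[-0.0015,0,-0.0018],[-0.0016,0,-0.0019],[-0.0015,0,-0.0018],[0,0,0]]' --angular '[[0,0,0],[0,0,0],[0,0,0],[0,0,0],[0,0,0],[0,0,0],[0,0,0],[0,0,0]]' --fingers '[1,1,1,1,1,1,1,1]'

```text
time: 15.8
eef_pos: [615.3, 202.0, 102.5]
tool_rot: [[-0.525, -0.728, 0.441], [-0.555, 0.685, 0.472], [-0.646, 0.003, -0.764]]
contact_force: [0.7, -0.3, -3.6]
gripper_width: 8.6
```

```bash
python3 look.py 8 wrist scene; python3 - <<'E'
from rows import *
q=qnow();p,R=FK(q)
q=rows(q,p+[-54,-27,0],R,6);q=rows(q,p+[-107,-54,4],R,6);
c=[]
E
```

```text
t 15.8 p [615.3 202.  102.5] q [ 0.64  0.85 -1.06  2.09  1.73  0.23  0.7 ] F [ 0.7 -0.3 -3.6] w 8.6
[[-0.525 -0.728  0.441]
 [-0.555  0.685  0.472]
 [-0.646  0.003 -0.764]]
t 15.9 q [ 0.64  0.85 -1.06  2.09  1.73  0.23  0.7 ] p [615.2 202.  102.2] F [-0.8  0.3 -3.9] w 8.6
6 rows [[0.0072, 0.0035, -0.0061], [0.0072, 0.0035, -0.0061], [0.0072, 0.0035, -0.0061], [0.0072, 0.0034, -0.0061], [0.0073, 0.0035, -0.0061], [0.0072, 0.0034, -0.006]] ang [0.0, 0.0, 0.0] 
  -> [ 0.77  0.86 -1.15  2.21  1.89  0.27  0.59] [560.7 174.8 101.8] err 0.0 0.0
6 rows [[0.0067, 0.0034, -0.0065], [0.0067, 0.0033, -0.0065], [0.0067, 0.0034, -0.0065], [0.0067, 0.0033, -0.0066], [0.0067, 0.0034, -0.0065], [0.0068, 0.0033, -0.0066]] ang [0.0, -0.0, 0.0] 
  -> [ 0.91  0.85 -1.23  2.33  1.96  0.29  0.54] [507.6 147.7 105.8] err 0.1 0.0
```

View pics/wrist8.png

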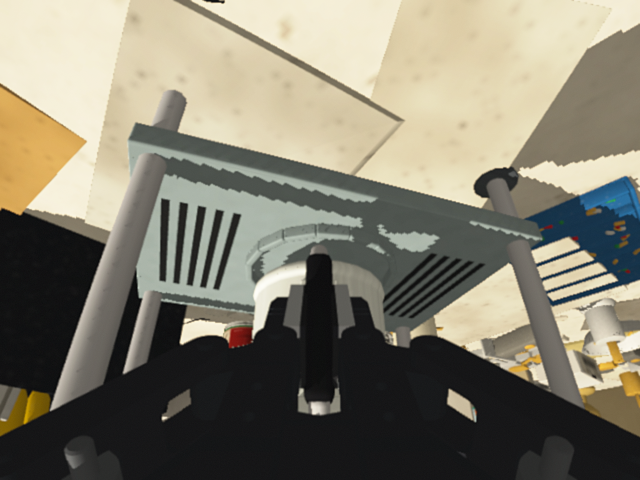

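View pics/scene8.png

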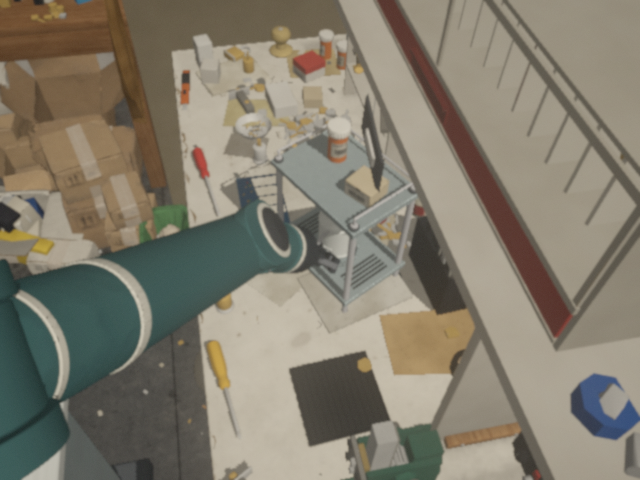

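Call:
move_arm --offset '[[0.0072,0.0035,-0.0061],[0.0072,0.0035,-0.0061],[0.0072,0.0035,-0.0061],[0.0072,0.0034,-0.0061],[0.0073,0.0035,-0.0061],[0.0072,0.0034,-0.006],[0.0067,0.0034,-0.0065],[0.0067,0.0033,-0.0065],[0.0067,0.0034,-0.0065],[0.0067,0.0033,-0.0066],[0.0067,0.0034,-0.0065],[0.0068,0.0033,-0.0066]]' --angular '[[0,0,0],[0,0,0],[0,0,0],[0,0,0],[0,0,0],[0,0,0],[0,0,0],[0,0,0],[0,0,0],[0,0,0],[0,0,0],[0,0,0]]' --fingers '[1,1,1,1,1,1,1,1,1,1,1,1]'

```text
time: 17.4
eef_pos: [507.6, 147.7, 106.3]
tool_rot: [[-0.525, -0.728, 0.441], [-0.555, 0.685, 0.472], [-0.645, 0.003, -0.764]]
contact_force: [0.3, 0.4, -4.1]
gripper_width: 8.5
```

```bash
python3 look.py 9 wrist scene; python3 - <<'E'
from rows import *
q0=qnow();p,R=FK(q0);g=p-18.7*R.as_matrix()[:,2];print("grasp pt",g)
t=40.15
for yaw in (35,20,0):
    print("yaw",yaw)
    a=np.radians(yaw);Rm=TR(yaw,t);zz=Rm.as_matrix()[:,2]
    c=np.array([598.5,-26]);
    # grasp z relative to can bottom: at grasp TCP z 86.5 -> can at 50
    gm=np.array([c[0]-71*np.cos(a),c[1]-71*np.sin(a),0])+18.7*zz;gm[2]=86.5-50+4
    mid=gm+[0,0,60];mid=(mid+p)/2+[-15,0,10]
    q=rows(q0,gm+[0,0,60],Rm,16,show=(yaw==20));print(q.round(2));q=rows(q,gm+[0,0,6],Rm,10,show=(yaw==20));print(q.round(2))
E
```

```text
t 17.4 p [507.6 147.7 106.3] q [ 0.91  0.85 -1.23  2.33  1.96  0.28  0.54] F [ 0.3  0.4 -4.1] w 8.5
[[-0.525 -0.728  0.441]
 [-0.555  0.685  0.472]
 [-0.645  0.003 -0.764]]
t 17.5 q [ 0.91  0.85 -1.23  2.33  1.96  0.28  0.54] p [507.1 147.4 106. ] F [ 0.9  0.1 -4. ] w 8.5
grasp pt [498.39115883 138.40379399 119.8464717 ]
yaw 35
[ 1.31  0.94 -1.22  2.21  1.32  0.26  1.4 ]
[ 1.23  1.   -1.09  2.22  1.74  0.21  1.04]
yaw 20
16 rows [[0.0057, -0.0099, -0.0045], [0.0055, -0.0102, -0.0043], [0.0053, -0.0104, -0.0041], [0.005, -0.0105, -0.0039], [0.0048, -0.0107, -0.0037], [0.0045, -0.0109, -0.0034], [0.0043, -0.0111, -0.0032], [0.0041, -0.0112, -0.003], [0.0038, -0.0113, -0.0028], [0.0036, -0.0115, -0.0026], [0.0033, -0.0116, -0.0024], [0.003, -0.0117, -0.0022], [0.0028, -0.0118, -0.0019], [0.0025, -0.0119, -0.0017], [0.0023, -0.012, -0.0015], [0.002, -0.0122, -0.0013]] ang [1.09, -0.0, 1.27] 
  -> [ 1.24  0.91 -1.26  2.32  2.06  0.43  0.37] [543.1 -46.2 100.5] err 0.1 0.1
[ 1.24  0.91 -1.26  2.32  2.06  0.43  0.37]
10 rows [[0.0035, 0.0, 0.0041], [0.0035, 0.0, 0.0041], [0.0035, 0.0, 0.0041], [0.0035, 0.0, 0.0041], [0.0035, 0.0, 0.0042], [0.0034, 0.0, 0.0041], [0.0035, 0.0, 0.0042], [0.0034, 0.0, 0.0041], [0.0035, 0.0, 0.0042], [0.0034, 0.0, 0.0041]] ang [-0.01, -0.0, -0.0] 
  -> [ 1.21  1.08 -1.21  2.33  2.24  0.54  0.32] [543.1 -46.2  46.5] err 0.1 0.1
[ 1.21  1.08 -1.21  2.33  2.24  0.54  0.32]
yaw 0
[ 1.07  0.99 -1.35  2.4   2.14  0.91 -0.12]
[ 1.01  1.12 -1.24  2.4   2.31  0.99 -0.18]
```

View pics/scene9.png

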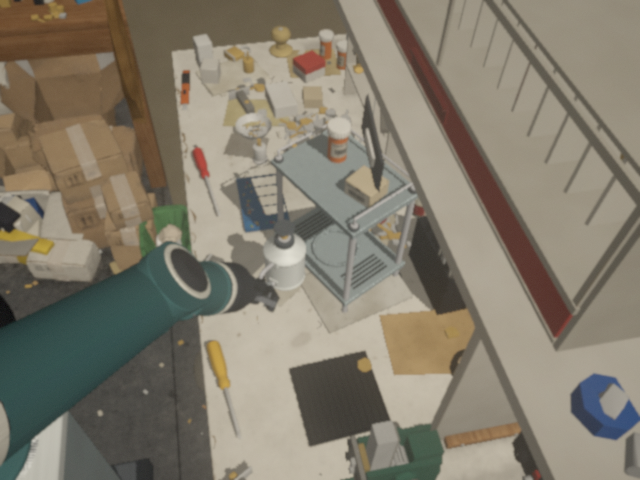

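View pics/wrist9.png

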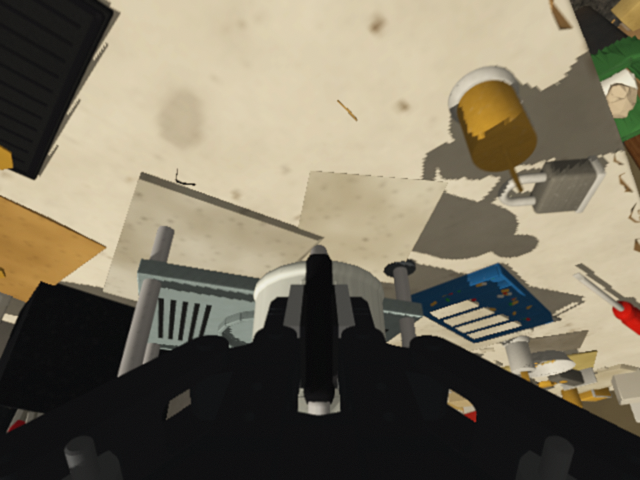

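Call:
move_arm --offset '[[0.0057,-0.0099,-0.0045],[0.0055,-0.0102,-0.0043],[0.0053,-0.0104,-0.0041],[0.005,-0.0105,-0.0039],[0.0048,-0.0107,-0.0037],[0.0045,-0.0109,-0.0034],[0.0043,-0.0111,-0.0032],[0.0041,-0.0112,-0.003]]' --angular '[[1.09,0,1.28],[1.09,0,1.28],[1.09,0,1.28],[1.09,0,1.28],[1.09,0,1.28],[1.09,0,1.28],[1.09,0,1.28],[1.09,0,1.28]]' --fingers '[1,1,1,1,1,1,1,1]'

```text
time: 18.5
eef_pos: [526.5, 50.4, 103.6]
tool_rot: [[-0.641, -0.547, 0.539], [-0.417, 0.837, 0.354], [-0.645, 0.002, -0.764]]
contact_force: [0.3, -0.4, -3.3]
gripper_width: 8.6
```

Call:
move_arm --offset '[[0.0038,-0.0113,-0.0028],[0.0036,-0.0115,-0.0026],[0.0033,-0.0116,-0.0024],[0.003,-0.0117,-0.0022],[0.0028,-0.0118,-0.0019],[0.0025,-0.0119,-0.0017],[0.0023,-0.012,-0.0015],[0.002,-0.0122,-0.0013],[0,0,0]]' --angular '[[1.09,0,1.28],[1.09,0,1.28],[1.09,0,1.28],[1.09,0,1.28],[1.09,0,1.28],[1.09,0,1.28],[1.09,0,1.28],[1.09,0,1.28],[0,0,0]]' --fingers '[1,1,1,1,1,1,1,1,1]'

```text
time: 19.62
eef_pos: [544.7, -46.5, 100.9]
tool_rot: [[-0.72, -0.337, 0.606], [-0.257, 0.941, 0.218], [-0.645, 0.001, -0.765]]
contact_force: [0.2, -0.7, -4.0]
gripper_width: 8.6
```

```bash
python3 look.py 10 top scene; python3 - <<'E'
from rows import *
D=pickle.load(open("d10.pkl","rb"))
for n,o in(("scene",(200,95)),("top",(0,0))):
    pass
q=qnow();p,R=FK(q);g=p-18.7*R.as_matrix()[:,2];zz=R.as_matrix()[:,2];yaw=np.arctan2(zz[1],zz[0]);print("grasp",g,np.degrees(yaw))
c=g+71*np.array([np.cos(yaw),np.sin(yaw),0]);print("can centre",c)
zb=p[2]-36.5;print("bottom z",zb)
C=lambda r,z:np.array([[c[0]+r*np.cos(a),c[1]+r*np.sin(a),z] for a in np.linspace(0,6.283,40)])
for n in("scene","top"):
    im=D[n]["image"].copy()
    for X,col in((C(37,zb),(0,0,255)),(C(37,zb+93),(0,255,0)),(C(16.5,zb+105),(255,0,0))):
        cv2.polylines(im,[proj(D[n],X).astype(np.int32)],True,col,1)
    u,v=proj(D[n],[c])[0].astype(int)
    a=im[max(0,v-110):v+90,max(0,u-110):u+110];cv2.imwrite(f"pics/{n}10o.png",cv2.resize(a,None,fx=2.6,fy=2.6,interpolation=cv2.INTER_CUBIC))
E
```

```text
t 19.625 p [544.7 -46.5 100.9] q [ 1.24  0.91 -1.26  2.32  2.06  0.43  0.36] F [ 0.2 -0.7 -4. ] w 8.6
[[-0.72  -0.337  0.606]
 [-0.257  0.941  0.218]
 [-0.645  0.001 -0.765]]
t 19.73 q [ 1.24  0.91 -1.26  2.32  2.06  0.43  0.36] p [544.3 -45.2 101.1] F [-0.6  0.3 -4.2] w 8.5
grasp [532.41555069 -49.18191822 114.93200965] 19.9806530939697
can centre [599.14192268 -24.92101797 114.93200965]
bottom z 64.13739404104874
```

View pics/scene10o.png

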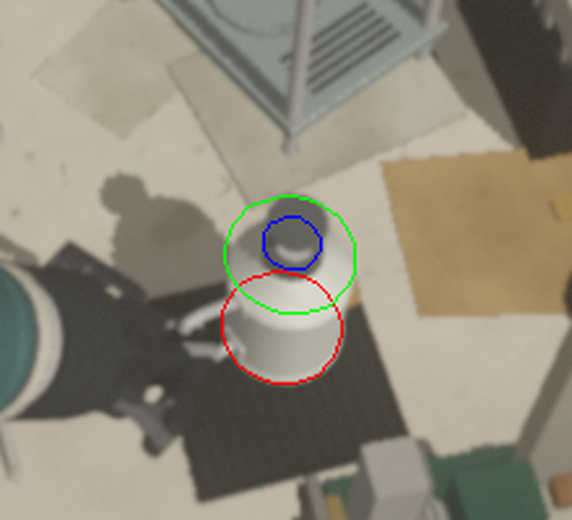

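View pics/top10o.png

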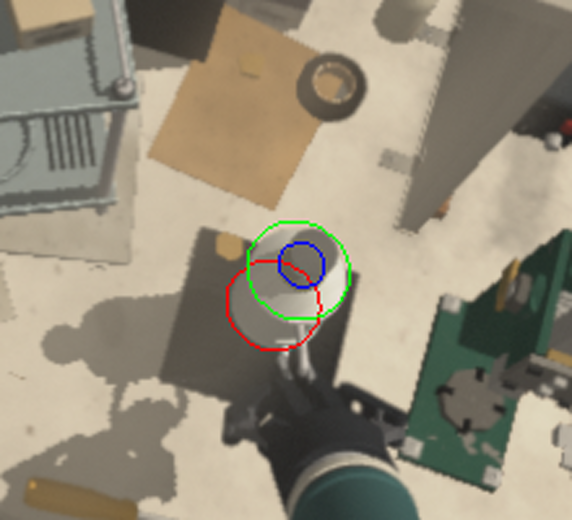

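Call:
move_arm --offset '[[0.0035,0.0,0.0041],[0.0035,0.0,0.0041],[0.0035,0.0,0.0041],[0.0035,0.0,0.0041],[0.0035,0.0,0.0042],[0.0034,0.0,0.0041],[0.0035,0.0,0.0042],[0.0034,0.0,0.0041],[0.0035,0.0,0.0042],[0.0034,0.0,0.0041],[0,0,0]]' --angular '[[0,0,0],[0,0,0],[0,0,0],[0,0,0],[0,0,0],[0,0,0],[0,0,0],[0,0,0],[0,0,0],[0,0,0],[0,0,0]]' --fingers '[1,1,1,1,1,1,1,1,1,1,1]'

```text
time: 21.1
eef_pos: [544.3, -45.3, 46.6]
tool_rot: [[-0.72, -0.339, 0.606], [-0.258, 0.941, 0.22], [-0.644, 0.002, -0.765]]
contact_force: [0.2, 0.3, -4.6]
gripper_width: 8.3
```

Call:
move_arm --offset '[[0.0006,0,0.0008],[0.0006,0,0.0008],[0.0006,0,0.0008],[0.0006,0,0.0008],[0,0,0]]' --angular '[[0,0,0],[0,0,0],[0,0,0],[0,0,0],[0,0,0]]' --fingers '[1,1,1,1,1]'

```text
time: 21.72
eef_pos: [544.7, -45.3, 43.0]
tool_rot: [[-0.72, -0.339, 0.606], [-0.259, 0.941, 0.22], [-0.645, 0.001, -0.765]]
contact_force: [-0.8, 0.5, -3.9]
gripper_width: 8.1
```

Call:
move_arm --offset '[[0.0004,0,0.0005],[0.0004,0,0.0005],[0.0004,0,0.0005],[0,0,0]]' --angular '[[0,0,0],[0,0,0],[0,0,0],[0,0,0]]' --fingers '[1,1,1,1]'

```text
time: 22.22
eef_pos: [544.8, -45.3, 41.1]
tool_rot: [[-0.719, -0.339, 0.606], [-0.259, 0.941, 0.22], [-0.645, 0.001, -0.765]]
contact_force: [-0.4, 0.5, -3.3]
gripper_width: 8.4
```

Call:
move_arm --offset '[[0.0004,0,0.0005],[0,0,0]]' --angular '[[0,0,0],[0,0,0]]' --fingers '[1,1]'

```text
time: 22.48
eef_pos: [544.9, -45.2, 40.8]
tool_rot: [[-0.719, -0.34, 0.606], [-0.259, 0.941, 0.22], [-0.645, 0.001, -0.764]]
contact_force: [-0.1, -0.2, -0.5]
gripper_width: 8.5
```

Call:
move_arm --offset '[[0.0004,0,0.0005],[0,0,0]]' --angular '[[0,0,0],[0,0,0]]' --fingers '[1,1]'

```text
time: 22.72
eef_pos: [545.0, -45.2, 40.5]
tool_rot: [[-0.718, -0.34, 0.607], [-0.259, 0.94, 0.22], [-0.645, 0.001, -0.764]]
contact_force: [-5.7, -2.2, 3.7]
gripper_width: 8.5
```

Call:
move_arm --offset '[[0,0,0],[0,0,0],[0,0,0],[0,0,0],[0,0,0]]' --angular '[[0,0,0],[0,0,0],[0,0,0],[0,0,0],[0,0,0]]' --fingers '[0.8,0.7,0.6,0.5,0.5]'

```text
time: 23.35
eef_pos: [544.8, -45.2, 39.9]
tool_rot: [[-0.719, -0.339, 0.606], [-0.259, 0.941, 0.22], [-0.645, 0.001, -0.764]]
contact_force: [-0.3, -0.0, 0.2]
gripper_width: 42.7
```

```bash
python3 look.py 11 wrist
```

```text
t 23.35 p [544.8 -45.2  39.9] q [ 1.2   1.11 -1.2   2.33  2.27  0.56  0.31] F [-0.3 -0.   0.2] w 42.7
[[-0.719 -0.339  0.606]
 [-0.259  0.941  0.22 ]
 [-0.645  0.001 -0.764]]
```

View pics/wrist11.png

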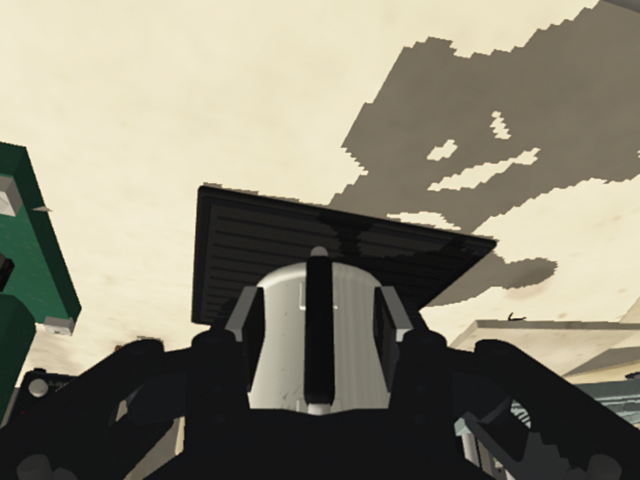

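```bash
python3 - <<'E'
from rows import *
q=qnow();p,R=FK(q);z=R.as_matrix()[:,2]
q=rows(q,p-100*z,R,6);q=rows(q,p-100*z+[0,0,120],R,5)
q=rows(q,np.array([599,-25,230.]),TR(20,0.01),10)
print(TR(20,.01).as_matrix().round(2))
q=rows(q,np.array([599,-25,140.]),TR(20,0.01),6)
E
```

```text
t 23.4 q [ 1.2   1.11 -1.2   2.33  2.27  0.56  0.31] p [544.8 -45.3  39.9] F [-0.2 -0.6  0.9] w 42.7
6 rows [[-0.0, 0.0, -0.0167], [-0.0, -0.0, -0.0167], [-0.0, -0.0, -0.0166], [-0.0, 0.0, -0.0167], [-0.0, 0.0, -0.0166], [-0.0, -0.0, -0.0167]] ang [0.0, 0.0, 0.0] 
  -> [ 1.41  0.81 -1.3   2.42  2.06  0.33  0.39] [483.6 -67.1 116. ] err 0.0 0.0
5 rows [[-0.0155, 0.0, -0.0183], [-0.0155, 0.0, -0.0184], [-0.0155, 0.0001, -0.0183], [-0.0154, 0.0, -0.0184], [-0.0155, 0.0001, -0.0183]] ang [-0.0, 0.0, -0.0] 
  -> [ 1.63  0.57 -1.54  2.35  0.9   0.23  1.37] [491.2 -64.5 219.5] err 18.3 0.2
10 rows [[-0.0094, 0.0001, 0.0066], [-0.0099, 0.0001, 0.0059], [-0.0103, 0.0001, 0.0052], [-0.0106, 0.0001, 0.0045], [-0.0109, 0.0, 0.0038], [-0.0112, 0.0, 0.003], [-0.0113, 0.0, 0.0022], [-0.0115, 0.0001, 0.0014], [-0.0115, 0.0, 0.0005], [-0.0115, 0.0001, -0.0002]] ang [-0.01, 4.03, -0.02] 
  -> [ 0.79  0.72 -1.2   1.68  0.7   1.24  1.35] [599. -25. 230.] err 0.1 0.1
[[-0.94 -0.34  0.  ]
 [-0.34  0.94  0.  ]
 [-0.    0.   -1.  ]]
6 rows [[-0.0, -0.0, 0.015], [-0.0, -0.0, 0.015], [-0.0, -0.0, 0.015], [0.0, -0.0, 0.015], [0.0, -0.0, 0.015], [0.0, -0.0, 0.015]] ang [-0.0, -0.01, -0.01] 
  -> [ 0.74  0.81 -1.11  1.76  0.81  1.11  1.28] [599. -25. 140.] err 0.1 0.0
```

```bash
python3 - <<'E'
from rows import *
q=qnow();p,R=FK(q);z=R.as_matrix()[:,2]
q=rows(q,p-75*z,R,5);q=rows(q,np.array([500,-61,230]),TR(20,15),8)
q=rows(q,np.array([599,-25,230.]),TR(20,0.01),6)
E
```

```text
t 23.4 q [ 1.2   1.11 -1.2   2.33  2.27  0.56  0.31] p [544.8 -45.3  39.9] F [-0.2 -0.6  0.9] w 42.7
5 rows [[-0.0, -0.0, -0.015], [-0.0, -0.0, -0.015], [-0.0, -0.0, -0.015], [-0.0, 0.0, -0.015], [-0.0, 0.0, -0.015]] ang [0.0, 0.0, 0.0] 
  -> [ 1.35  0.9  -1.28  2.4   2.12  0.41  0.36] [498.8 -61.6  96.8] err 0.0 0.0
8 rows [[-0.0109, 0.0, -0.0126], [-0.0101, 0.0, -0.0132], [-0.0094, 0.0, -0.0137], [-0.0087, 0.0001, -0.0142], [-0.0078, 0.0, -0.0147], [-0.007, 0.0, -0.0151], [-0.0062, 0.0001, -0.0155], [-0.0054, 0.0, -0.0157]] ang [-0.0, 3.14, -0.02] 
  -> [ 1.32  0.67 -1.55  2.06  0.8   0.92  1.32] [500. -61. 230.] err 0.0 0.0
6 rows [[-0.017, 0.0, 0.0045], [-0.0171, 0.0, 0.0038], [-0.0173, 0.0, 0.0031], [-0.0174, 0.0, 0.0023], [-0.0175, 0.0, 0.0015], [-0.0175, 0.0, 0.0008]] ang [-0.0, 2.5, -0.0] 
  -> [ 0.82  0.78 -1.28  1.68  0.77  1.29  1.3 ] [599. -25. 230.] err 0.0 0.0
```

Call:
move_arm --offset '[[0,0,-0.015],[0,0,-0.015],[0,0,-0.015],[0,0,-0.015],[0,0,-0.015]]' --angular '[[0,0,0],[0,0,0],[0,0,0],[0,0,0],[0,0,0]]' --fingers '[0.5,0.5,0.5,0.5,0.5]'

```text
time: 24.02
eef_pos: [498.4, -61.8, 98.0]
tool_rot: [[-0.719, -0.34, 0.606], [-0.259, 0.941, 0.219], [-0.644, 0.001, -0.765]]
contact_force: [-0.3, -0.1, -0.7]
gripper_width: 42.7
```

Call:
move_arm --offset '[[-0.0109,0.0,-0.0126],[-0.0101,0.0,-0.0132],[-0.0094,0.0,-0.0137],[-0.0087,0.0001,-0.0142],[-0.0078,0.0,-0.0147],[-0.007,0.0,-0.0151],[-0.0062,0.0001,-0.0155],[-0.0054,0.0,-0.0157],[0,0,0]]' --angular '[[0,3.14,0],[0,3.14,0],[0,3.14,0],[0,3.14,0],[0,3.14,0],[0,3.14,0],[0,3.14,0],[0,3.14,0],[0,0,0]]' --fingers '[0.5,0.5,0.5,0.5,0.6,0.8,1,1,1]'

```text
time: 25.15
eef_pos: [495.5, -64.3, 213.0]
tool_rot: [[-0.899, -0.34, 0.275], [-0.327, 0.94, 0.095], [-0.291, -0.004, -0.957]]
contact_force: [0.2, -0.8, 0.3]
gripper_width: -0.1
```

```bash
python3 look.py 12 top scene wrist; python3 - <<'E'
from rows import *
D=pickle.load(open("d12.pkl","rb"))
# fit can centre by masks
for n in("top","scene"):
    im=D[n]["image"];c=np.array([599.4,-24.8]);u,v=proj(D[n],[[*c,80]])[0].astype(int)
    im=im.copy()
    C=lambda r,z:np.array([[c[0]+r*np.cos(a),c[1]+r*np.sin(a),z] for a in np.linspace(0,6.283,40)])
    for X,col in((C(37,4),(0,0,255)),(C(37,97),(0,255,0)),(C(16.5,109),(255,0,0)),(C(17.5,138),(0,255,255))):
        cv2.polylines(im,[(proj(D[n],X)*16).astype(np.int32)],True,col,1,shift=4)
    a=im[v-70:v+70,u-90:u+90];b=D[n]["image"][v-70:v+70,u-90:u+90]
    cv2.imwrite(f"pics/{n}12o.png",cv2.resize(np.hstack([a,b]),None,fx=2.2,fy=2.2*1.5,interpolation=cv2.INTER_CUBIC) if 0 else cv2.resize(np.vstack([a,b]),None,fx=2.1,fy=2.1,interpolation=cv2.INTER_CUBIC))
E
```

```text
t 25.15 p [495.5 -64.3 213. ] q [ 1.33  0.63 -1.51  2.11  0.8   0.82  1.34] F [ 0.2 -0.8  0.3] w -0.1
[[-0.899 -0.34   0.275]
 [-0.327  0.94   0.095]
 [-0.291 -0.004 -0.957]]
```

View pics/top12o.png

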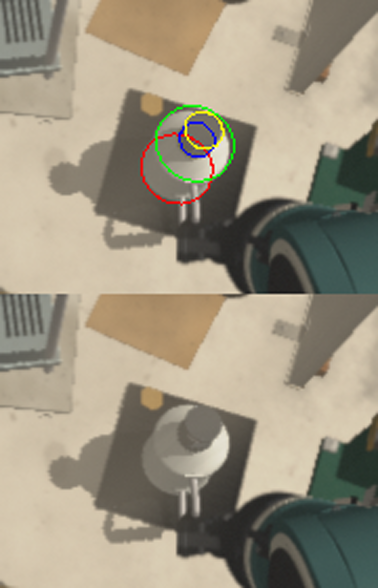

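View pics/scene12o.png

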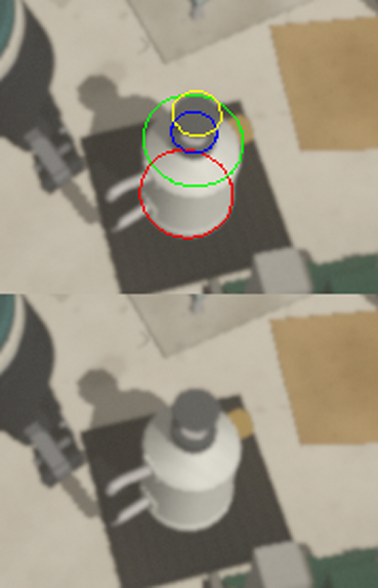

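View pics/wrist12.png

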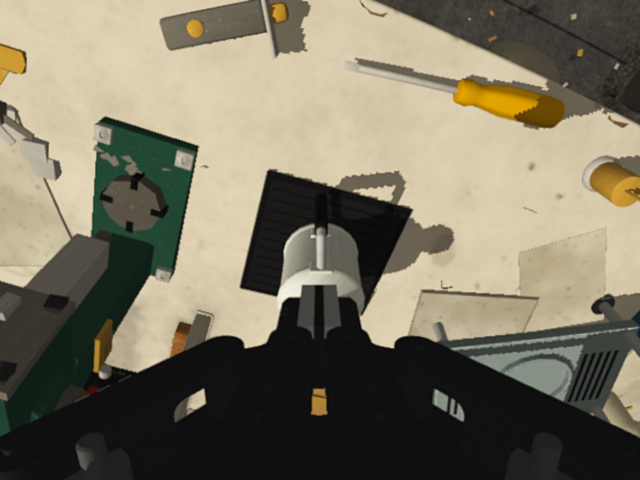

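```bash
python3 - <<'E'
from rows import *
q=qnow()
q=rows(q,np.array([505,-59,232.]),TR(20,8),4)
q=rows(q,np.array([599.4,-24.8,200.]),TR(20,0.01),9)
E
```

```text
t 25.3 q [ 1.33  0.64 -1.51  2.11  0.8   0.82  1.34] p [493.5 -65.  210.7] F [ 0.3 -1.3 -0.9] w -0.0
4 rows [[-0.0046, 0.0003, -0.0042], [-0.0045, 0.0003, -0.0044], [-0.0043, 0.0002, -0.0046], [-0.0041, 0.0003, -0.0047]] ang [-0.04, 2.17, -0.03] 
  -> [ 1.19  0.64 -1.46  1.98  0.73  1.05  1.36] [505. -59. 232.] err 0.0 0.0
9 rows [[-0.0106, -0.0, 0.0051], [-0.0106, -0.0, 0.0049], [-0.0107, -0.0, 0.0047], [-0.0108, -0.0, 0.0046], [-0.0108, -0.0, 0.0044], [-0.0109, -0.0, 0.0043], [-0.011, -0.0001, 0.0041], [-0.011, -0.0, 0.0039], [-0.0111, -0.0001, 0.0037]] ang [-0.0, 0.89, 0.0] 
  -> [ 0.79  0.78 -1.22  1.71  0.78  1.23  1.3 ] [599.4 -24.8 200. ] err 0.0 0.0
```

Call:
move_arm --offset '[[-0.0046,0.0003,-0.0042],[-0.0045,0.0003,-0.0044],[-0.0043,0.0002,-0.0046],[-0.0041,0.0003,-0.0047],[-0.0106,0,0.0051],[-0.0106,0,0.0049],[-0.0107,0,0.0047],[-0.0108,0,0.0046]]' --angular '[[0,2.17,0],[0,2.17,0],[0,2.17,0],[0,2.17,0],[0,0.89,0],[0,0.89,0],[0,0.89,0],[0,0.89,0]]' --fingers '[1,1,1,1,1,1,1,1]'

```text
time: 26.3
eef_pos: [547.8, -44.5, 217.6]
tool_rot: [[-0.938, -0.34, 0.073], [-0.339, 0.941, 0.024], [-0.077, -0.002, -0.997]]
contact_force: [0.2, 0.6, 0.4]
gripper_width: -0.1
```

Call:
move_arm --offset '[[-0.0108,0,0.0044],[-0.0109,0,0.0043],[-0.011,0,0.0041],[-0.011,0,0.0039],[-0.0111,0,0.0037],[0,0,0],[0,0,0]]' --angular '[[0,0.89,0],[0,0.89,0],[0,0.89,0],[0,0.89,0],[0,0.89,0],[0,0,0],[0,0,0]]' --fingers '[1,1,1,1,1,1,1]'

```text
time: 27.18
eef_pos: [600.4, -25.3, 201.0]
tool_rot: [[-0.94, -0.34, 0.001], [-0.34, 0.94, -0.002], [-0.001, -0.002, -1.0]]
contact_force: [0.7, 0.3, -0.2]
gripper_width: 0.1
```

```bash
python3 look.py 13 scene top; python3 - <<'E'
from rows import *
q=qnow()
q=rows(q,np.array([599.4,-24.8,150.]),TR(20,0.01),6)
E
```

```text
t 27.175 p [600.4 -25.3 201. ] q [ 0.79  0.78 -1.22  1.71  0.78  1.23  1.29] F [ 0.7  0.3 -0.2] w 0.1
[[-0.94  -0.34   0.001]
 [-0.34   0.94  -0.002]
 [-0.001 -0.002 -1.   ]]
t 27.27 q [ 0.79  0.78 -1.22  1.71  0.78  1.23  1.29] p [600.4 -25.6 201.3] F [ 0.2 -0.   0.3] w 0.1
6 rows [[0.0001, 0.0001, 0.0085], [0.0002, 0.0001, 0.0086], [0.0001, 0.0001, 0.0085], [0.0001, 0.0001, 0.0086], [0.0002, 0.0001, 0.0085], [0.0001, 0.0001, 0.0086]] ang [-0.02, 0.01, -0.02] 
  -> [ 0.77  0.83 -1.17  1.75  0.84  1.16  1.26] [599.4 -24.7 150. ] err 0.1 0.0
```

View pics/scene13.png

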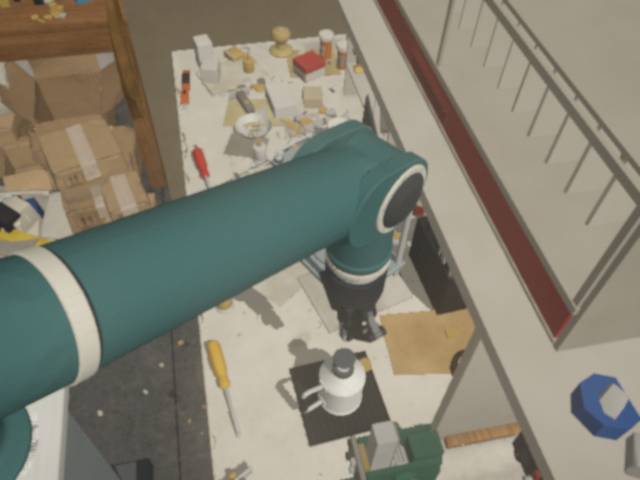

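Call:
move_arm --offset '[[0.0001,0.0001,0.0085],[0.0002,0.0001,0.0086],[0.0001,0.0001,0.0085],[0.0001,0.0001,0.0086],[0.0002,0.0001,0.0085],[0.0001,0.0001,0.0056],[0,0,0]]' --angular '[[0,0,0],[0,0,0],[0,0,0],[0,0,0],[0,0,0],[0,0,0],[0,0,0]]' --fingers '[1,1,1,1,1,1,1]'

```text
time: 28.15
eef_pos: [599.7, -25.0, 152.4]
tool_rot: [[-0.94, -0.34, 0.001], [-0.34, 0.94, -0.002], [-0.0, -0.002, -1.0]]
contact_force: [0.8, 0.4, 0.5]
gripper_width: 0.1
```

```bash
python3 look.py 14 top scene; python3 - <<'E'
import cv2,numpy as np
a=cv2.imread("pics/scene14.png")[300:450,270:410];b=cv2.imread("pics/top14.png")[220:370,350:490]
cv2.imwrite("pics/z14.png",cv2.resize(np.hstack([a,b]),None,fx=2.7,fy=2.7,interpolation=cv2.INTER_CUBIC))
E
```

```text
t 28.15 p [599.7 -25.  152.4] q [ 0.77  0.83 -1.17  1.75  0.84  1.16  1.26] F [0.8 0.4 0.5] w 0.1
[[-0.94  -0.34   0.001]
 [-0.34   0.94  -0.002]
 [-0.    -0.002 -1.   ]]
```

View pics/z14.png

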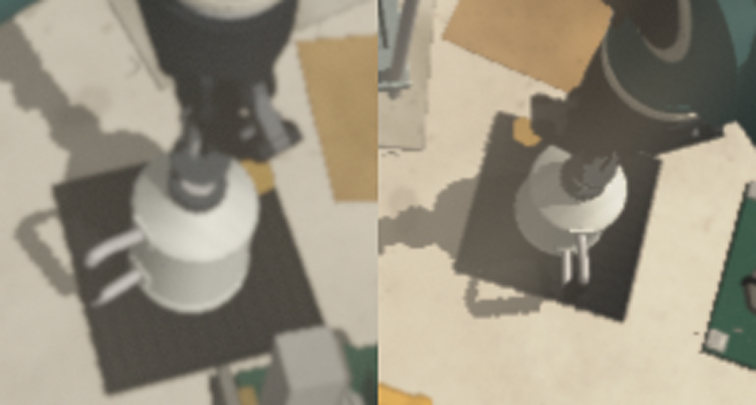

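Fingertips are right above the head. Descend 2 mm per row to about 138, then slowly.

Call:
move_arm --offset '[[0,0,0.002],[0,0,0.002],[0,0,0.002],[0,0,0.002],[0,0,0.002],[0,0,0.002],[0,0,0]]' --angular '[[0,0,0],[0,0,0],[0,0,0],[0,0,0],[0,0,0],[0,0,0],[0,0,0]]' --fingers '[1,1,1,1,1,1,1]'

```text
time: 29.12
eef_pos: [599.9, -25.1, 140.7]
tool_rot: [[-0.941, -0.34, 0.001], [-0.34, 0.941, -0.002], [-0.001, -0.002, -1.0]]
contact_force: [-0.8, 0.4, -0.3]
gripper_width: -0.1
```

Call:
move_arm --offset '[[0,0,0.001],[0,0,0.001],[0,0,0.001],[0,0,0.001],[0,0,0]]' --angular '[[0,0,0],[0,0,0],[0,0,0],[0,0,0],[0,0,0]]' --fingers '[1,1,1,1,1]'

```text
time: 29.75
eef_pos: [600.0, -25.1, 137.0]
tool_rot: [[-0.941, -0.34, 0.002], [-0.34, 0.941, -0.002], [-0.001, -0.002, -1.0]]
contact_force: [-0.9, -0.4, 1.0]
gripper_width: -0.3
```

Call:
move_arm --offset '[[0,0,0.001],[0,0,0.001],[0,0,0.001],[0,0,0.001],[0,0,0]]' --angular '[[0,0,0],[0,0,0],[0,0,0],[0,0,0],[0,0,0]]' --fingers '[1,1,1,1,1]'

```text
time: 30.38
eef_pos: [600.0, -25.0, 133.0]
tool_rot: [[-0.94, -0.34, 0.002], [-0.34, 0.94, -0.002], [-0.001, -0.002, -1.0]]
contact_force: [-1.1, -0.6, 2.1]
gripper_width: 0.0
```

Call:
move_arm --offset '[[0,0,0.001],[0,0,0.001],[0,0,0.001],[0,0,0.001],[0,0,0]]' --angular '[[0,0,0],[0,0,0],[0,0,0],[0,0,0],[0,0,0]]' --fingers '[1,1,1,1,1]'

```text
time: 31.0
eef_pos: [600.1, -25.1, 129.0]
tool_rot: [[-0.941, -0.34, 0.002], [-0.34, 0.941, -0.002], [-0.001, -0.002, -1.0]]
contact_force: [-1.1, -0.3, 4.8]
gripper_width: -0.2
```

Call:
move_arm --offset '[[0,0,0.001],[0,0,0.001],[0,0,0]]' --angular '[[0,0,0],[0,0,0],[0,0,0]]' --fingers '[1,1,1]'

```text
time: 31.38
eef_pos: [600.1, -25.0, 127.5]
tool_rot: [[-0.941, -0.34, 0.002], [-0.34, 0.941, -0.002], [-0.001, -0.002, -1.0]]
contact_force: [-2.3, -1.2, 9.8]
gripper_width: 0.2
```

Call:
move_arm --offset '[[0,0,0.001],[0,0,0.001],[0,0,0]]' --angular '[[0,0,0],[0,0,0],[0,0,0]]' --fingers '[1,1,1]'

```text
time: 31.75
eef_pos: [600.2, -25.0, 125.9]
tool_rot: [[-0.941, -0.34, 0.002], [-0.34, 0.941, -0.002], [-0.001, -0.003, -1.0]]
contact_force: [-1.3, -0.1, 11.3]
gripper_width: -0.1
```

Call:
move_arm --offset '[[0,0,0.001],[0,0,0.001],[0,0,0]]' --angular '[[0,0,0],[0,0,0],[0,0,0]]' --fingers '[1,1,1]'

```text
time: 32.12
eef_pos: [600.2, -25.0, 124.2]
tool_rot: [[-0.941, -0.34, 0.002], [-0.34, 0.941, -0.002], [-0.001, -0.003, -1.0]]
contact_force: [-3.1, -1.1, 13.2]
gripper_width: -0.0
```

Call:
move_arm --offset '[[0,0,0.0008],[0,0,0]]' --angular '[[0,0,0],[0,0,0]]' --fingers '[1,1]'

```text
time: 32.38
eef_pos: [600.3, -25.0, 123.5]
tool_rot: [[-0.941, -0.34, 0.002], [-0.34, 0.941, -0.002], [-0.001, -0.003, -1.0]]
contact_force: [-3.6, -1.4, 14.0]
gripper_width: -0.1
```

Call:
move_arm --offset '[[0,0,0.0008],[0,0,0]]' --angular '[[0,0,0],[0,0,0]]' --fingers '[1,1]'

```text
time: 32.62
eef_pos: [600.3, -25.0, 122.9]
tool_rot: [[-0.941, -0.34, 0.002], [-0.34, 0.941, -0.002], [-0.002, -0.003, -1.0]]
contact_force: [-3.7, -1.1, 14.3]
gripper_width: -0.4
```

Call:
move_arm --offset '[[0,0,0.0005],[0,0,0]]' --angular '[[0,0,0],[0,0,0]]' --fingers '[1,1]'

```text
time: 32.88
eef_pos: [600.4, -24.9, 122.8]
tool_rot: [[-0.941, -0.34, 0.003], [-0.34, 0.941, -0.003], [-0.002, -0.003, -1.0]]
contact_force: [-5.0, -1.0, 16.0]
gripper_width: -0.1
```

Call:
move_arm --offset '[[0,0,0.0005],[0,0,0]]' --angular '[[0,0,0],[0,0,0]]' --fingers '[1,1]'

```text
time: 33.12
eef_pos: [600.5, -24.9, 122.8]
tool_rot: [[-0.941, -0.34, 0.003], [-0.34, 0.941, -0.003], [-0.002, -0.004, -1.0]]
contact_force: [-4.9, -1.2, 20.4]
gripper_width: -0.1
```

Solid at z=122.8 with 20 N: end of travel reached (≈14 mm from contact at 136.8). Release upward.

Call:
move_arm --offset '[[0,0,-0.001],[0,0,-0.002],[0,0,-0.002],[0,0,-0.002],[0,0,-0.003],[0,0,-0.003],[0,0,-0.003],[0,0,-0.004],[0,0,-0.006],[0,0,-0.01],[0,0,-0.015],[0,0,-0.02]]' --angular '[[0,0,0],[0,0,0],[0,0,0],[0,0,0],[0,0,0],[0,0,0],[0,0,0],[0,0,0],[0,0,0],[0,0,0],[0,0,0],[0,0,0]]' --fingers '[1,1,1,1,1,1,1,1,1,1,1,1]'

```text
time: 34.62
eef_pos: [599.8, -24.9, 192.6]
tool_rot: [[-0.94, -0.34, 0.002], [-0.34, 0.94, -0.002], [-0.001, -0.002, -1.0]]
contact_force: [-0.1, -0.5, 0.3]
gripper_width: -0.0
```

```bash
python3 - <<'E'
from rows import *
q=qnow()
q=rows(q,np.array([500,-60,240.]),TR(20,0.01),8)
E
```

```text
t 34.62 q [ 0.79  0.79 -1.21  1.71  0.79  1.22  1.29] p [599.8 -24.9 192.6] F [-0.1 -0.5  0.3] w -0.0
8 rows [[0.0132, 0.0, -0.0059], [0.0132, 0.0, -0.0059], [0.0132, 0.0001, -0.006], [0.0133, 0.0001, -0.0059], [0.0132, 0.0, -0.0059], [0.0133, 0.0001, -0.006], [0.0132, 0.0001, -0.0059], [0.0133, 0.0, -0.006]] ang [-0.01, 0.01, -0.02] 
  -> [ 1.08  0.64 -1.39  1.89  0.68  1.21  1.37] [500. -60. 240.] err 0.0 0.1
```

Call:
move_arm --offset '[[0.0132,0,-0.0059],[0.0132,0,-0.0059],[0.0132,0.0001,-0.006],[0.0133,0.0001,-0.0059],[0.0132,0,-0.0059],[0.0133,0.0001,-0.006],[0.0132,0.0001,-0.0059],[0.0133,0,-0.006],[0,0,0]]' --angular '[[0,0,0],[0,0,0],[0,0,0],[0,0,0],[0,0,0],[0,0,0],[0,0,0],[0,0,0],[0,0,0]]' --fingers '[1,1,1,1,1,1,1,1,1]'

```text
time: 35.75
eef_pos: [499.4, -61.2, 239.0]
tool_rot: [[-0.941, -0.339, 0.002], [-0.339, 0.941, -0.003], [-0.001, -0.003, -1.0]]
contact_force: [0.1, 0.3, -0.3]
gripper_width: -0.0
```

```bash
python3 look.py 15 top scene; python3 - <<'E'
from rows import *
D=pickle.load(open("d15.pkl","rb"));P=pickle.load(open("p0.pkl","rb"))
for n in("top","scene"):
    d=cv2.absdiff(D[n]["image"],P[n]["image"]).max(2)
    c=np.array([599.4,-24.8]);u,v=proj(D[n],[[*c,80]])[0].astype(int)
    im=D[n]["image"].copy()
    C=lambda r,z:np.array([[c[0]+r*np.cos(a),c[1]+r*np.sin(a),z] for a in np.linspace(0,6.283,40)])
    for X,col in((C(37,4),(0,0,255)),(C(37,97),(0,255,0)),(C(17.5,137),(0,255,255))):
        cv2.polylines(im,[(proj(D[n],X)*16).astype(np.int32)],True,col,1,shift=4)
    a=im[v-70:v+70,u-90:u+90];b=D[n]["image"][v-70:v+70,u-90:u+90]
    cv2.imwrite(f"pics/{n}15o.png",cv2.resize(np.vstack([a,b]),None,fx=2.1,fy=2.1,interpolation=cv2.INTER_CUBIC))
E
```

```text
t 35.75 p [499.4 -61.2 239. ] q [ 1.08  0.64 -1.39  1.9   0.68  1.2   1.37] F [ 0.1  0.3 -0.3] w -0.0
[[-0.941 -0.339  0.002]
 [-0.339  0.941 -0.003]
 [-0.001 -0.003 -1.   ]]
```

View pics/top15o.png

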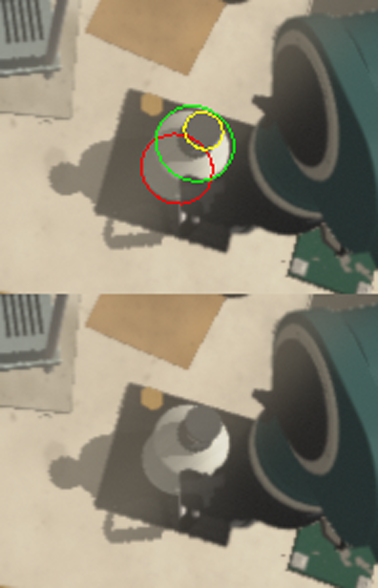

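View pics/scene15o.png

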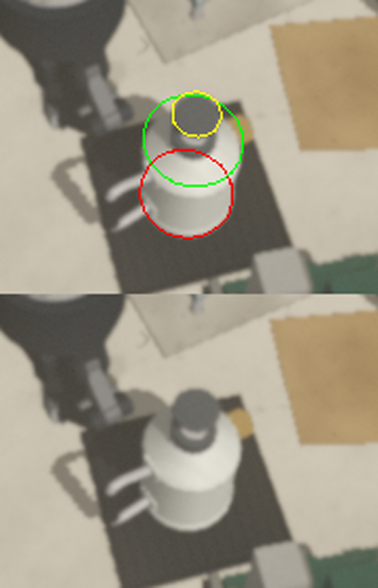

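View pics/top15.png

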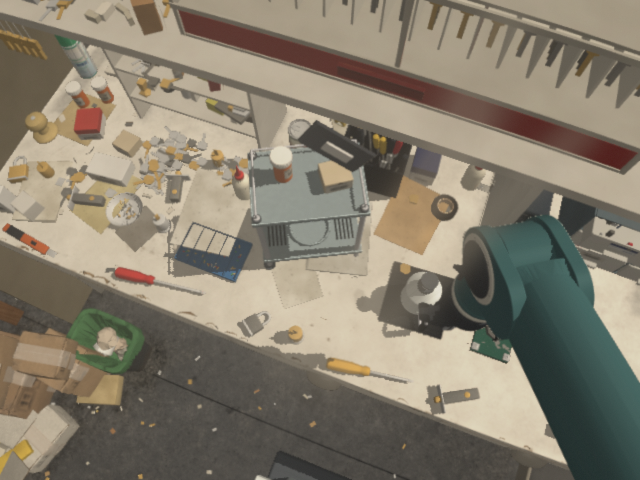

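View pics/scene15.png

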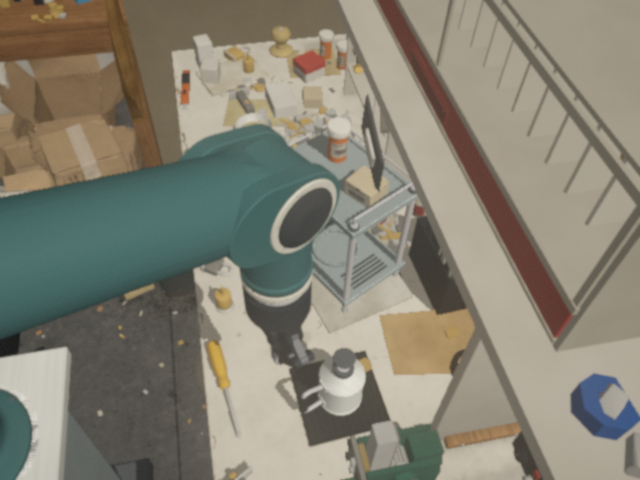

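```bash
python3 - <<'E'
from workcell import job,telemetry
print(telemetry.state()["contact_force"]); print(job.sign_off())
E
```

```text
[-0.48004085 -0.23351195 -0.20912984]
the job is handed in; nothing more can be done
None
```

I moved the can to the mat, primed the pump, and handed the job in at about 36 s of the 64 s allowed.

- **Lift and carry:** I gripped the handle with the gripper leaning 40°. I lifted the can about 16 mm over the ring, drew it out to the front and carried it upright to the mat. It touched down softly, at about 4 N, and I let go of the handle.
- **Pump:** I pressed the plunger from above with the fingers shut. First contact was at about z = 136.8 mm. The first stop came at about 127.5 mm, and the plunger went solid at 122.8 mm. That is about 14 mm of travel, and the force peaked at 20 N. I then let it rise again.

**Last checks:**
- In both camera views the whole base was on the mat and the can was upright.
- The plunger was back at its resting height.
- The vial, carton, lock cylinder and stand looked unmoved by eye; I did not re-measure them.
- The gripper was clear of everything, with no contact force.

None of the final checks failed. Two things went differently than planned:
- **First approach:** my first approach to the handle ran into the limits of joints 5 and 6, so I backed off and turned the wrist round before gripping.
- **Sideways force:** it reached about 5 N at the end of the press, but the can did not shift visibly.

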